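# Tip the pen bushings back into their pocket and shut the case

## Robot

A 6-joint arm with a two-finger parallel gripper is mounted at the origin on the work surface. World frame = base frame: x ahead of the robot, y to its left, z up, the work surface at z = 0. Lengths are in mm, angles in degrees, forces in N, time in s.
With the tool pointing down it reaches from about 300 to 850 mm from the base axis. Payload 4.2 kg.
Tool frame: the origin (TCP) lies between the finger pads; the fingertips stand ahead of it and the grasp point (between the pads) lies 8 mm behind it (env.tip_reach is the x of the fingertips in the tool frame, in mm); x points along the fingers, y is the direction in which the jaws open and shut, and the axes are right-handed (so a half turn about x gives the same grasp; the last joint's range is limited). The gripper opens to 91 mm and grips with 3 to 60 N. Pads are 32 mm wide; open, the fingers measure 118 mm over their backs; the gripper's body (76 mm by 178 mm) begins 60 mm behind the grasp point.
Start: joints at [-70.646, 18.312, 89.639, -0, 72.044, -1.146], TCP at [201.377, -538.599, 224.976] pointing down, gripper open.
Joint ranges: [-177.97, 177.97], [-48.28, 115.42], [12.27, 149.76], [-77.06, 257.06], [2.81, 150.46], [-146.56, 146.56]. Speed limits (degrees/s): [147.25, 147.25, 180, 180, 180, 180].

## Interface

Orientations are given as [roll, pitch, yaw] about the fixed x, y, z axes, in that order (R = Rz(yaw) Ry(pitch) Rx(roll)).
In Python, from workcell import env, cams gives the robot as it stands.
- The arm moves only by the tool arm_command, never from a script. Its argument "deltas" is a list of rows, each a list of 3 entries, a list of its own where there are three numbers: the opening, from 0 (shut) to 1 (fully open), then the shift along the world's x, y, z in mm, then the turn about the world's z in rad. A call has 1 to 20 rows; each row is the pose to reach, as a shift and turn from the pose commanded when the call began; what a row does not reach only later rows make up. A row lasts 1/10 s, in which the tool goes at most 50 mm and 8.59 degrees, less where a joint would pass 70% of its speed; a pose out of reach is approached as far as the arm can. A call with a gripper value outside its range is refused whole. The fingers move at their own pace and stop on an object; "grip_force" is the grip in N (left out, the last holds). Time passes only in rows, so rows that repeat a pose let the fingers close. It gives the time, the measured TCP pose, the force and the opening at its end, in the units of the state.
- env.state(): the state, without advancing time (a new reading comes with each control period).
- cams.grab_frame(name): name is "scene" or "top"; returns a dict with "img" (384x512x3 uint8, red, green, blue), "K" (3x3 intrinsics, pixels), "rvec" (rotation vector, rad) and "tvec" (3), from world to camera coordinates, as OpenCV has them. Camera axes: x right, y down, z forward; pixel columns grow to the right and rows downward; lengths in mm; the calibration is good to about 2 mm. A picture is of the moment at which its call begins. There is no depth.
- env.job_done(): hands the job in, once; it reports no verdict.
Trained networks look in a picture, given as the dict that the camera call returned (one of the last four; its "shot" number tells which), for a name from the list of things; names that differ only in an ending like _2 or _b are one class to them, and where a whole thing is asked for, a point or a joint stands for the part that bears it (a point fixed in the world has none). Each returns a list of dicts, best first, with "conf" (0 to 1); they miss things now and then, are a little off and sometimes report something else, mostly with a low value. They report only what shows in the picture. A call takes as long as a camera call.
- cams.silhouettes(picture, name): "region" (384x512 bool, what is visible of it) and "centre" ([column, row] in pixels, amid what is visible of it).
The state is a dict: "time_s": time; "qpos": joint angles; "qvel": joint speeds; "effort": joint torques, N m; "ee_pos": TCP position; "ee_rot": TCP orientation; "force": force on the tool from outside, world axes, zero at the start; "torque": the same for the moment, N m; "gripper_width": finger opening in mm.
Only numpy, scipy, OpenCV 4.12 (cv2) and the standard library are available. Lean on these libraries where they do the work, as an engineer would, in place of code of your own. Each camera call takes 0.05 s, during which the arm holds its last target.

## Task

Put the set of three steel bushings away: take the red scoop cup by its handle, angle it so that its lip comes over the walls of the empty pocket in the compartment case, no higher than a finger's width above them, and tip all three bushings into that pocket. Stand the scoop back upright on the bench beside the case, let go, and shut the case's lid fully. Leave the polish jar and the two pen blanks alone.

Things in the scene. Friction and masses are not known exactly. Their poses are not given: they have to be found in the camera images.
- scoop: Red scoop cup with a black handle, loose, 80 g, holding the three bushings. Origin: centre of its underside; x points to the pouring lip, y across, z up. Floor x -20 to 20 mm, y -21 to 21, 3 mm thick; back wall (x -20) and side walls 34 mm high, 2 to 3 mm thick. From x 20 a ramp as wide as the floor, with side walls, rises at 30 degrees to the lip.
- scoop_lip (a point): Middle of the pouring lip, on the ramp's inner surface at its end (scoop x 61.6, y 0, z 27 mm). Ramp 48 mm long, 3 mm thick, side walls 26 mm high square to it. Smooth plastic: bushings start to slide where it slopes down 15 to 25 degrees, so the cup empties when tipped about 65 degrees or more.
- scoop_handle (a point): Grip point on the handle's centre line (scoop x -48, y 0, z 58 mm). The handle is a straight bar 14 mm wide (scoop y), 10 mm thick, 66 mm long; it rises backwards at 50 degrees to the level from the back wall (x -22, z 27) to x -65, z 78. Take it across its 14 mm width, fingers pointing down along it or steeper.
- bush0_mid (a point): Middle of the first steel bushing: stepped cylinder 15 mm and 11 mm in diameter, 18 mm long, 16 g, with its axis along its z; loose, standing in the scoop at the start.
- bush1_mid (a point): Middle of the second bushing, the same.
- bush2_mid (a point): Middle of the third bushing, the same.
- case: Grey compartment case, fixed, 135 mm deep (x), 212 wide (y), 50 high, open on top; lid hinged on its +x side. Origin: centre of its underside. Outer walls and floor 4 mm, dividers 3 mm thick and 49 mm high. Six pockets: x -32.5 or 32.5, y -69, 0 or 69 mm, each 62 (x) by 66 (y), 44 deep above a 2 mm cork liner. Five hold other bushings up to 22 mm above the bench; one is empty.
- empty_pocket: The bare cork liner, 60 x 64 x 2 mm, in the empty pocket (which of the six varies). Origin: centre of its underside, 4 mm above the bench; axes as the case's. The tops of the pocket walls are 46 mm above this origin.
- case_lid (a joint): Angle of the case's clear lid: 0 is shut, it grows as the lid opens, 2.2 rad is its stop; it starts open, leaning away past upright. A stiff hinge keeps it where it is left; about 2 N at the free edge moves it. No latch.
- lid_hinge (a point): Middle of the lid's hinge line, at the top of the case's far wall (case x 67.5, y 0, z 50.5 mm). The line runs along the case's y.
- lid_edge (a point): Middle of the lid's free edge, 135 mm from the hinge line. The lid is 212 mm wide, 4 mm thick, clear with a dark border, 140 g; a tab 9 mm long and 40 mm wide stands out beyond this edge.
- polish_jar: Bystander: amber jar of polish, 56 mm in diameter, 65 mm high. Origin: centre of its underside.
- pen_blank0: Bystander: drilled wooden pen blank, 75 x 19 x 19 mm, lying along its x. Origin: centre of its underside.
- pen_blank1: Bystander: a second pen blank, darker, the same size.

How it is judged (in metres and radians):
On the way, in this order (a step that is already met when the one before it is completed fails the run):
1. the scoop, angled at least 34 degrees, has its lip over the empty pocket, within its walls and no more than 25 mm above their tops (angle between scoop's own z axis and vertical above 0.6 rad and x of scoop_lip in the frame of empty_pocket between -0.033 and 0.033 m and y of scoop_lip in the frame of empty_pocket between -0.035 and 0.035 m and z of scoop_lip in the frame of empty_pocket below 0.071 m), for 0.05 s.
2. all three bushings are down in the empty pocket (x of bush0_mid in the frame of empty_pocket between -0.03 and 0.03 m and y of bush0_mid in the frame of empty_pocket between -0.032 and 0.032 m and z of bush0_mid in the frame of empty_pocket between 0 and 0.04 m and x of bush1_mid in the frame of empty_pocket between -0.03 and 0.03 m and y of bush1_mid in the frame of empty_pocket between -0.032 and 0.032 m and z of bush1_mid in the frame of empty_pocket between 0 and 0.04 m and x of bush2_mid in the frame of empty_pocket between -0.03 and 0.03 m and y of bush2_mid in the frame of empty_pocket between -0.032 and 0.032 m and z of bush2_mid in the frame of empty_pocket between 0 and 0.04 m), for 0.2 s.
3. the scoop stands upright on the bench, let go (angle between scoop's own z axis and vertical below 0.12 rad and height (world z) of scoop between -0.004 and 0.006 m and contact force between scoop and the fingers below 0.1 N), for 0.2 s.
At the end, for the whole second after the job is handed in: All three bushings lie in the pocket that was empty (middles within its walls and below their tops), the scoop stands upright (within 7 degrees) on the bench, released and still, and the lid is shut to within 0.06 rad (all of step 2 and all of step 3 and value of joint case_lid below 0.06 rad and linear speed of scoop below 0.02 m/s); the robot touches nothing.
It fails at once if the polish jar is moved more than 30 mm (distance of polish_jar from where it was at the start of the episode above 0.03 m).
It fails at once if the first pen blank is moved more than 30 mm (distance of pen_blank0 from where it was at the start of the episode above 0.03 m).
It fails at once if the second pen blank is moved more than 30 mm (distance of pen_blank1 from where it was at the start of the episode above 0.03 m).
It also fails if it takes over 64 s, if anything falls off the work surface, if the arm or the gripper's body presses on something with over 40 N, if the wrist force passes 120 N, or if a joint passes its speed limit or range.

## Working session

There is one attempt and no reset: what is moved stays moved. The work goes in short steps, Python scripts to look and compute and a tool call to move; the robot and the scene stay as the last step left them, time stands still between calls to the robot, and variables do not carry over. Pictures are saved under pics/ and viewed, and the job is handed in when it is done.

Besides the shell and the picture viewer there is one more tool, called after "Emit:" as a command line: name --argument value ..., lists and objects as JSON in quotes. arm_command: Moves the arm, as the interface text tells. Its arguments: {"type":"object","properties":{"deltas":{"type":"array","items":{"type":"array"}},"grip_force":{"type":"number"}},"required":["deltas"]}

```bash
ls -la; mkdir -p pics; python3 - <<'E'
from workcell import env,cams
import cv2,numpy as np
print(env.state(), env.tip_reach)
for n in ("scene","top"):
    p=cams.grab_frame(n); cv2.imwrite(f"pics/{n}0.png",p["img"][:,:,::-1]); np.savez(f"pics/{n}0.npz",**{k:p[k] for k in("img","K","rvec","tvec")})
    print(n,p["K"].tolist(),p["rvec"],p["tvec"],(-cv2.Rodrigues(np.array(p["rvec"]))[0].T@np.array(p["tvec"]).reshape(3)))
    for nm in ["scoop","scoop_handle","case","empty_pocket","case_lid","polish_jar","pen_blank0","pen_blank1","bush0_mid","lid_edge"]:
        s=cams.silhouettes(p,nm); print(nm,[(round(d["conf"],2),np.round(d["centre"]).tolist(),int(d["region"].sum())) for d in s[:4]])
        
E
```

```text
total 12
drwxr-xr-x  3 agent agent 4096 Dec  6 21:07 .
drwxr-xr-x 23 root  root  4096 Dec  6 21:07 ..
drwxr-xr-x  2 agent agent 4096 Dec  6 21:07 pics
{'time_s': 0.0, 'qpos': array([-7.06461763e+01,  1.83499879e+01,  8.97073494e+01, -2.31213902e-03,
        7.20439434e+01, -1.14703059e+00]), 'qvel': array([ 0.0179702 , -0.01292646,  0.00995473,  0.06024914,  0.06309328,
       -0.07178495]), 'effort': array([-2.95996848e-03, -4.12464523e+01, -2.31976140e+01,  7.25489692e-02,
        4.58999164e-02, -1.49017606e-04]), 'ee_pos': array([ 201.19077817, -538.121608  ,  224.13045229]), 'ee_rot': array([-89.90364154,  89.8986955 , 110.59792751]), 'force': array([-0.19061889,  0.1693352 ,  0.09240066]), 'torque': array([ 0.00728905,  0.02026603, -0.00758705]), 'gripper_width': 91.30760731758983} 11.0
scene [[386.7356370811934, 0.0, 265.2338168989697], [0.0, 386.7356370811934, 191.99672036950145], [0.0, 0.0, 1.0]] [ 0.87858198  2.66669203 -0.86605815] [ 477.44773721 -166.18199321  977.55828478] [812.21212126 281.89697226 687.05062688]
scoop [(0.67, [251.0, 132.0], 793)]
scoop_handle [(0.66, [
[... 426 characters left out ...]
dge [(0.84, [317.0, 265.0], 2714)]
top [[401.9818967615851, 0.0, 258.66617286473246], [0.0, 401.9818967615851, 187.92274866066984], [0.0, 0.0, 1.0]] [ 2.10498659 -2.10617364  0.23003538] [-59.98295195 566.83613323 847.7271368 ] [369.56195372 -61.04207652 950.38954234]
scoop [(0.73, [341.0, 248.0], 862)]
scoop_handle [(0.87, [342.0, 248.0], 789), (0.69, [185.0, 174.0], 4470)]
case [(0.68, [180.0, 185.0], 6383), (0.3, [208.0, 247.0], 718)]
empty_pocket [(0.84, [210.0, 247.0], 639)]
case_lid [(0.63, [183.0, 173.0], 4507)]
polish_jar [(0.95, [323.0, 141.0], 531)]
pen_blank0 [(0.51, [270.0, 171.0], 301)]
pen_blank1 [(0.51, [270.0, 171.0], 301)]
bush0_mid []
lid_edge [(0.63, [185.0, 176.0], 4494)]
```

```bash
python3 - <<'E'
import cv2
for n in("scene0","top0"):
    im=cv2.imread(f"pics/{n}.png"); cv2.imwrite(f"pics/{n}_b.png",cv2.resize(im,(800,600),interpolation=cv2.INTER_CUBIC))
E
```

```text
(no output)
```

View pics/scene0_b.png

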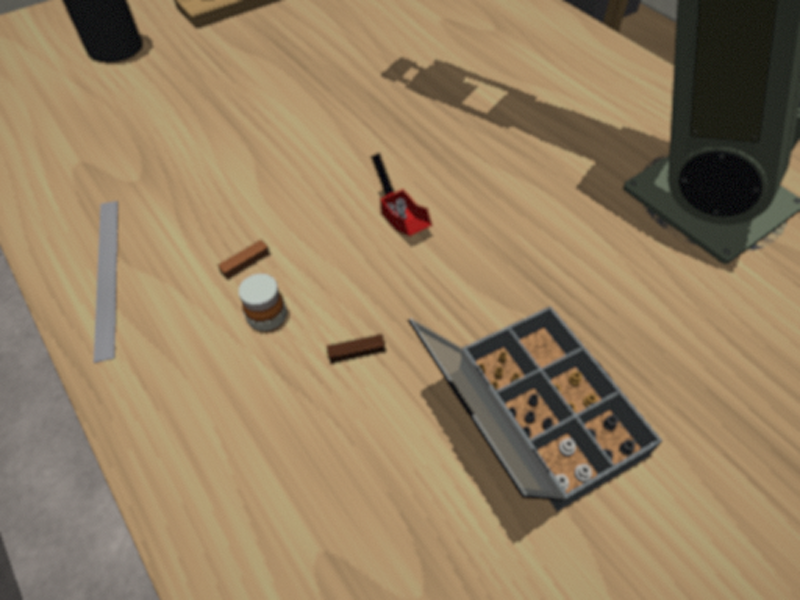

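View pics/top0_b.png

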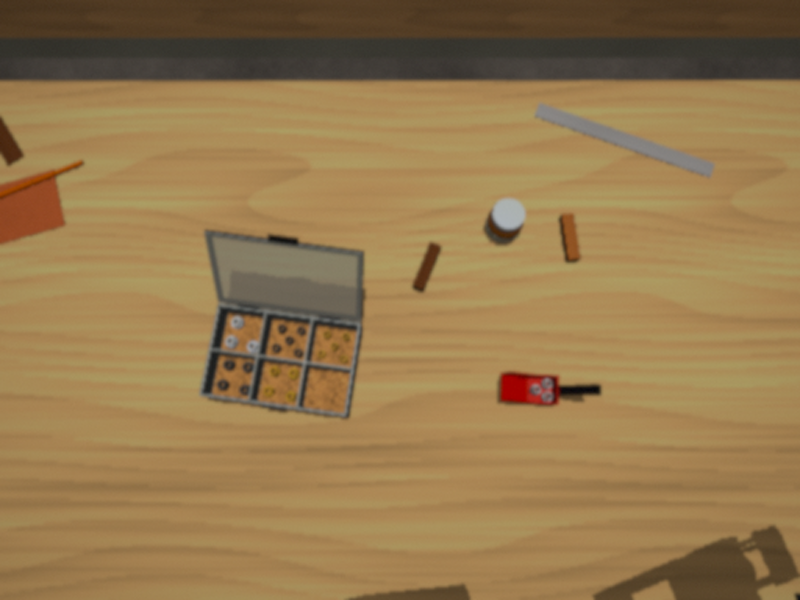

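```bash
python3 - <<'E'
import cv2
im=cv2.imread("pics/top0.png"); 
cv2.imwrite("pics/t_case.png",cv2.resize(im[190:275,120:240],None,fx=6.6,fy=6.6,interpolation=cv2.INTER_CUBIC))
cv2.imwrite("pics/t_scoop.png",cv2.resize(im[225:275,305:395],None,fx=8.8,fy=8.8,interpolation=cv2.INTER_CUBIC))
im=cv2.imread("pics/scene0.png"); 
cv2.imwrite("pics/s_case.png",cv2.resize(im[190:330,255:430],None,fx=4,fy=4,interpolation=cv2.INTER_CUBIC))
cv2.imwrite("pics/s_scoop.png",cv2.resize(im[90:160,225:285],None,fx=8,fy=8,interpolation=cv2.INTER_CUBIC))
E
```

```text
(no output)
```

View pics/t_case.png

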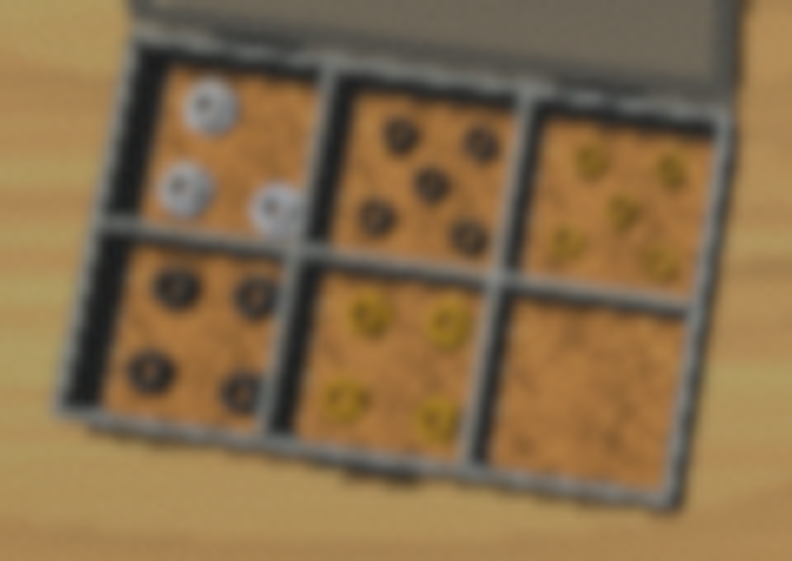

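View pics/t_scoop.png

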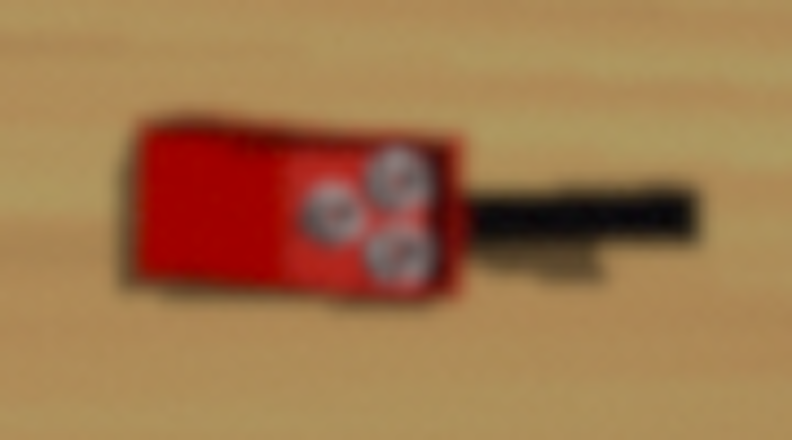

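View pics/s_case.png

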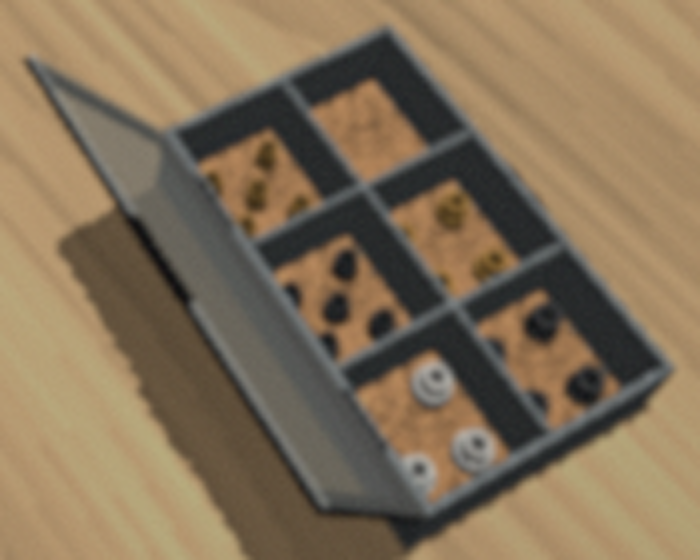

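View pics/s_scoop.png

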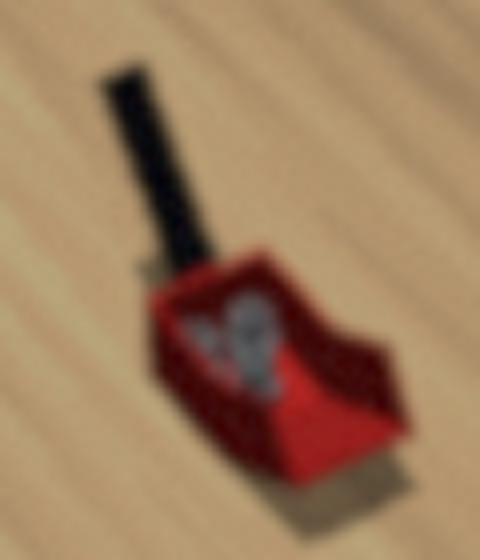

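```bash
cat > h.py <<'E'
import numpy as np,cv2
from scipy.optimize import least_squares
from scipy.spatial.transform import Rotation as R
C={n:dict(np.load(f"pics/{n}0.npz")) for n in("scene","top")}
def proj(n,P,c=None):
    c=c or C[n]; return cv2.projectPoints(np.array(P,float).reshape(-1,3),np.array(c["rvec"],float),np.array(c["tvec"],float),c["K"],None)[0][:,0]
def fit(corr,p0):
    # corr: list of (cam,localpt,pix); planar pose x,y,yaw(z=0)
    def f(p,raw=False):
        c,s=np.cos(p[2]),np.sin(p[2]);o=[]
        for n,l,px in corr:
            o.append(proj(n,[p[0]+c*l[0]-s*l[1],p[1]+s*l[0]+c*l[1],l[2]])[0]-px)
        return np.ravel(o)
    r=least_squares(f,p0,loss="soft_l1",x_scale=[10,10,.1]); return r.x,f(r.x).reshape(-1,2)
E
python3 - <<'E'
from h import *
t=lambda u,v:np.array([u,v])/6.6+[120-.42,190-.42]
s=lambda u,v:np.array([u,v])/4+[255-.37,190-.37]
corr=[("top",(-67.5,106,50),t(60,415)),("top",(-67.5,-106,50),t(675,505)),("top",(0,34.5,49),t(305,252)),("top",(0,-34.5,49),t(496,276)),
("scene",(-67.5,-106,50),s(388,28)),("scene",(-67.5,106,50),s(670,370)),("scene",(0,-34.5,49),s(368,187)),("scene",(0,34.5,49),s(456,302)),("scene",(67.5,-106,50),s(172,130)),("scene",(67.5,106,50),s(425,515))]
p,r=fit(corr,[380,140,0]);print("case",p,np.degrees(p[2]));print(r.round(1).tolist())
cp=p
# lid angle
c,sn=np.cos(p[2]),np.sin(p[2])
def lid(a,y):
    x=67.5-135*np.cos(a[0]);z=50.5+135*np.sin(a[0]);return [p[0]+c*x-sn*y,p[1]+sn*x+c*y,z]
f=lambda a:np.ravel([proj("scene",lid(a,-106))[0]-s(30,62),proj("scene",lid(a,106))[0]-s(325,508)])
a=least_squares(f,[1.9]);print("lid",a.x,a.fun)
L=lambda x,y,z:np.array([p[0]+c*x-sn*y,p[1]+sn*x+c*y,z])
print("pocket",L(-32.5,-69,4),"edge",lid(a.x,0))
t=lambda u,v:np.array([u,v])/8.8+[305-.44,225-.44]
s=lambda u,v:np.array([u,v])/8+[225-.44,90-.44]
corr=[("top",(61.6,-21,27),t(138,128)),("top",(61.6,21,27),t(138,280)),("top",(-22,-23,34),t(465,135)),("top",(-22,23,34),t(460,297)),("top",(-67,0,78),t(695,215)),
("scene",(-65,0,79),s(123,72)),("scene",(61.6,-21,27),s(305,487)),("scene",(61.6,21,27),s(412,430)),("scene",(-22,-21,34),s(155,300)),("scene",(-22,21,34),s(265,250))]
q,r=fit(corr,[340,-200,1.57]);print("scoop",q,np.degrees(q[2]));print(r.round(1).tolist())
c,sn=np.cos(q[2]),np.sin(q[2])
L=lambda x,y,z:np.array([q[0]+c*x-sn*y,q[1]+sn*x+c*y,z])
print("handle",L(-48,0,58),"lip",L(61.6,0,27))
def back(n,px,z):
    k=C[n];v=np.linalg.inv(k["K"])@[*px,1];Rm=cv2.Rodrigues(k["rvec"])[0];o=-Rm.T@k["tvec"].ravel();d=Rm.T@v;return o+d*(z-o[2])/d[2]
k=800/512;kk=600/384
for nm,px,z in(("jar",(507,215),65),("pen1",(427,267),19),("pen0",(569,238),19)): print(nm,back("top",(px[0]/k,px[1]/kk),z))
E
```

```text
case [ 4.74454828e+02  1.17279383e+02 -1.43002364e-01] -8.193431889437589
[[-1.8, 0.2], [-0.6, 0.4], [-1.3, -0.6], [0.0, 0.2], [0.2, -1.6], [1.3, -0.4], [-1.7, -0.3], [-1.3, 0.5], [-2.7, -0.4], [0.2, -0.1]]
lid [2.1456973] [-0.67955709 -2.05101029 -0.90381687 -0.07607273]
pocket [432.45300151  53.61544855   4.        ] edge [np.float64(613.923013194225), np.float64(97.19803056790559), np.float64(163.7982303223971)]
scoop [ 431.63665085 -260.8973467     1.51870809] 87.01556394581925
[[-0.3, -0.6], [-0.6, 0.7], [-0.1, -0.6], [0.5, 1.5], [-0.4, 0.2], [-0.1, 0.1], [-0.8, 0.2], [0.9, -0.1], [-1.3, -0.3], [-0.3, -0.8]]
handle [ 429.137546 -308.832245   58.      ] lip [ 434.84383542 -199.38089388   27.        ]
jar [ 685.67763595 -213.07119773   65.        ]
pen1 [618.18782357 -95.29921524  19.        ]
pen0 [ 664.48590475 -315.64740229   19.        ]
```

```bash
cat >> h.py <<'E'
def W(p,l):
    l=np.atleast_2d(np.array(l,float));c,s=np.cos(p[2]),np.sin(p[2]);return np.c_[p[0]+c*l[:,0]-s*l[:,1],p[1]+s*l[:,0]+c*l[:,1],l[:,2]]
def overlay(n,p,lines,box,f,out):
    im=C[n]["img"][:,:,::-1];u0,v0,u1,v1=box
    o=cv2.resize(im[v0:v1,u0:u1],None,fx=f,fy=f,interpolation=cv2.INTER_CUBIC)
    for a,b in lines:
        q=(proj(n,W(p,[a,b]))-[u0,v0]+.5)*f
        cv2.line(o,tuple(int(v) for v in q[0].round()),tuple(int(v) for v in q[1].round()),(0,255,0),1)
    cv2.imwrite(out,o)
x,y=67.5,106
CASE=[((-x,-y,50),(-x,y,50)),((-x,y,50),(x,y,50)),((x,y,50),(x,-y,50)),((x,-y,50),(-x,-y,50)),((0,-y,49),(0,y,49)),((-x,34.5,49),(x,34.5,49)),((-x,-34.5,49),(x,-34.5,49)),
((-x,-y,0),(-x,y,0)),((-x,-y,0),(x,-y,0)),((-x,y,0),(x,y,0))]
SC=[((-22,-21,34),(-22,21,34)),((61.6,-21,27),(61.6,21,27)),((-22,0,27),(-65,0,78)),((-22,-21,34),(20,-21,34)),((-22,21,34),(20,21,34)),((48.6,21,49.5),(61.6,21,27)),((48.6,-21,49.5),(61.6,-21,27))]
E
python3 - <<'E'
from h import *
cp=[474.45,117.28,-.143];sp=[431.64,-260.9,1.5187]
overlay("top",cp,CASE,(120,190,240,275),6.5,"pics/o1.png");overlay("scene",cp,CASE,(255,190,430,330),4,"pics/o2.png")
a=cv2.imread("pics/o1.png");b=cv2.imread("pics/o2.png")
overlay("top",sp,SC,(305,225,395,275),6,"pics/o3.png");overlay("scene",sp,SC,(225,90,285,160),6,"pics/o4.png")
E
```

```text
(no output)
```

View pics/o1.png

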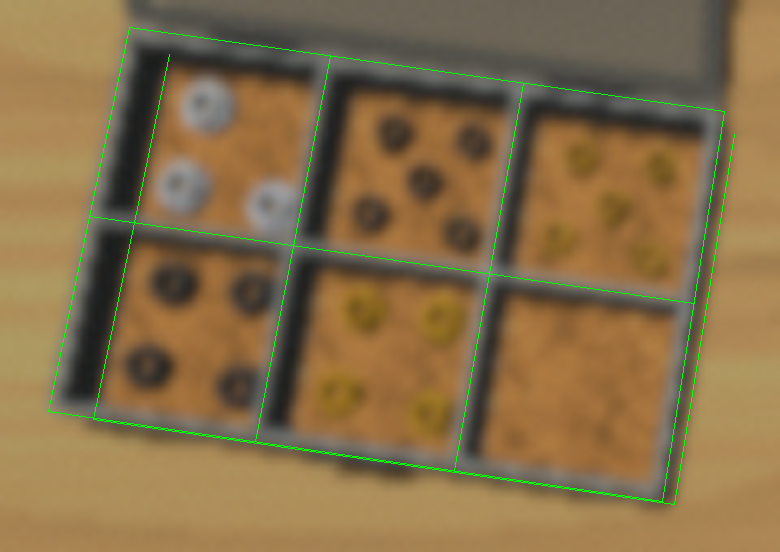

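View pics/o2.png

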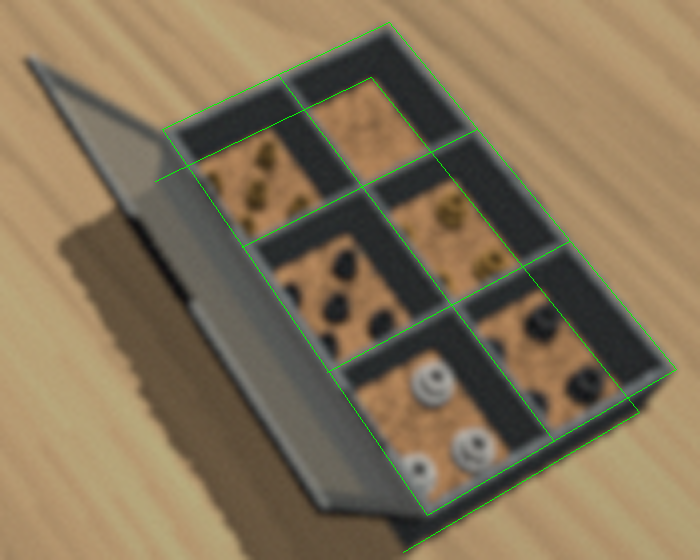

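View pics/o3.png

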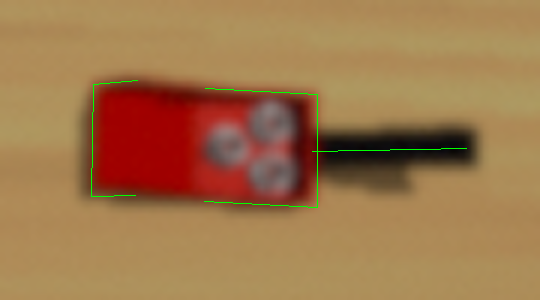

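View pics/o4.png

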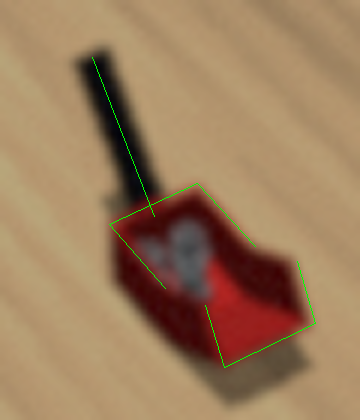

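```bash
python3 - <<'E'
from scipy.spatial.transform import Rotation as R
import numpy as np
r=R.from_euler("xyz",[-89.9,89.9,110.6],degrees=True).as_matrix();print(r.round(3)); print("tool y dir",np.degrees(np.arctan2(r[1,1],r[0,1])))
E
```

```text
[[-0.001  0.35  -0.937]
 [ 0.002 -0.937 -0.35 ]
 [-1.    -0.002  0.   ]]
tool y dir -69.50000015230862
```

Emit:
arm_command --deltas '[[1,[25,25,0],0.13],[1,[50,50,0],0.26],[1,[75,75,0],0.39],[1,[100,100,0],0.52],[1,[125,125,0],0.65],[1,[150,150,0],0.78],[1,[175,175,0],0.91],[1,[200,205,-10],1.04],[1,[227.8,230,-25],1.16],[1,[227.8,230,-50],1.16],[1,[227.8,230,-75],1.16],[1,[227.8,230,-75],1.16],[1,[227.8,230,-75],1.16]]'

```text
time_s: 2.4
ee_pos: [429.3, -308.7, 150.3]
ee_rot: [-176.7, 90.0, 90.2]
force: [0.6, 0.2, 1.1]
gripper_width: 91.3
```

```bash
cat > look.py <<'E'
import sys,cv2,numpy as np
from workcell import env,cams
tag=sys.argv[1]; boxes={"scene":tuple(map(int,sys.argv[2].split(","))),"top":tuple(map(int,sys.argv[3].split(",")))}
o=[]
for n,b in boxes.items():
    p=cams.grab_frame(n);np.savez(f"pics/{n}_{tag}.npz",**{k:p[k] for k in("img","K","rvec","tvec")})
    c=p["img"][b[1]:b[3],b[0]:b[2],::-1];f=min(400/c.shape[1],560/c.shape[0]);o.append(cv2.resize(c,None,fx=f,fy=f,interpolation=cv2.INTER_CUBIC))
H=max(i.shape[0] for i in o);o=[cv2.copyMakeBorder(i,0,H-i.shape[0],0,0,cv2.BORDER_CONSTANT) for i in o]
cv2.imwrite(f"pics/{tag}.png",np.hstack(o)[:600,:800])
s=env.state();print(s["time_s"],s["ee_pos"].round(1),s["ee_rot"].round(1),s["force"].round(1),round(s["gripper_width"],1))
E
python3 look.py a1 180,40,340,200 260,180,420,340
```

```text
2.5 [ 429.9 -309.4  151.4] [ 57.8  89.8 -35.2] [-0.1  0.1  0.1] 91.3
```

View pics/a1.png

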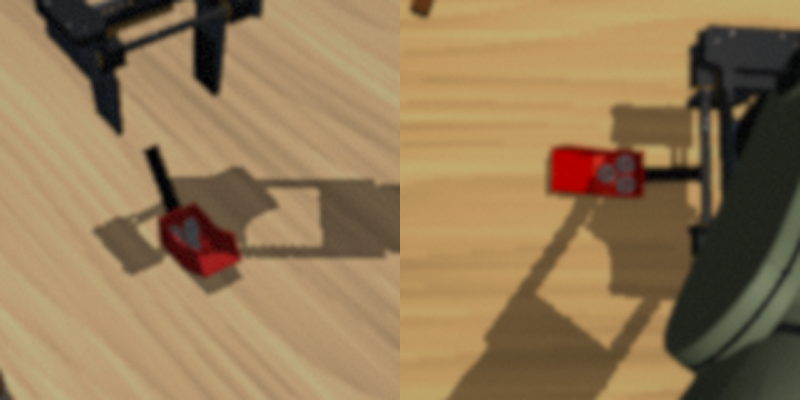

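Emit:
arm_command --deltas '[[1,[0,0,-30],0],[1,[0,0,-60],0],[1,[0,0,-85],0],[1,[0,0,-100],0],[0.5,[0,0,-100],0],[0.2,[0,0,-100],0],[0,[0,0,-100],0],[0,[0,0,-100],0],[0,[0,0,-100],0],[0,[0,0,-100],0],[0,[0,0,-100],0]]' --grip_force 50

```text
time_s: 3.6
ee_pos: [429.2, -308.6, 50.2]
ee_rot: [62.3, 90.0, -30.7]
force: [0.0, 0.5, -0.1]
gripper_width: 38.2
```

```bash
python3 look.py a2 180,40,340,200 260,180,420,340
```

```text
3.7 [ 429.2 -308.6   50. ] [ 67.3  90.  -25.7] [-1.1 -0.5 -0.4] 29.9
```

View pics/a2.png

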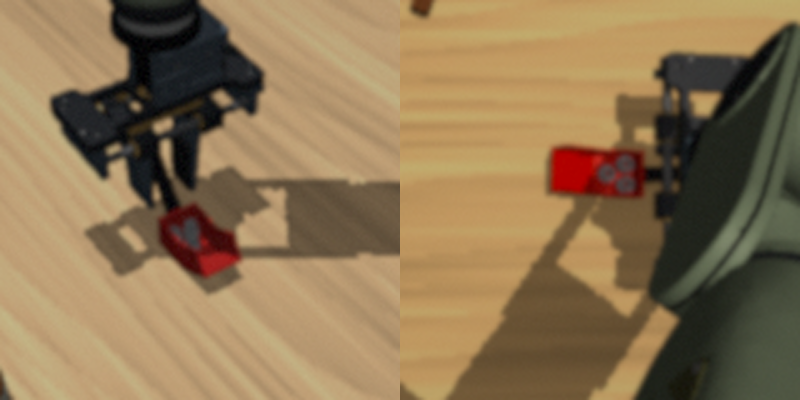

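Fingers are around the handle, still closing.

Emit:
arm_command --deltas '[[0,[0,0,0],0],[0,[0,0,0],0],[0,[0,0,0],0],[0,[0,0,0],0],[0,[0,0,0],0],[0,[0,0,10],0],[0,[0,0,20],0],[0,[0,0,30],0],[0,[0,0,30],0]]'

```text
time_s: 4.6
ee_pos: [430.2, -309.4, 82.0]
ee_rot: [56.1, 89.8, -36.9]
force: [0.4, -0.3, -1.1]
gripper_width: 13.7
```

```bash
python3 look.py a3 180,40,340,200 260,180,420,340
```

```text
4.7 [ 429.3 -308.7   80.5] [ 55.2  89.9 -37.8] [ 0.5  0.2 -1.9] 13.7
```

View pics/a3.png

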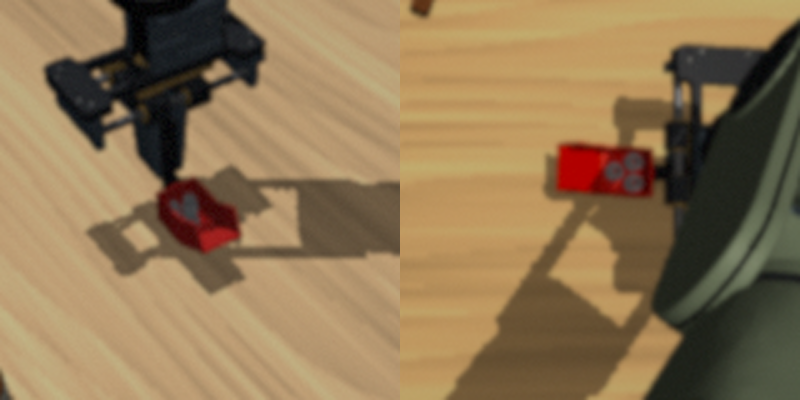

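Emit:
arm_command --deltas '[[0,[0,3,8],0],[0,[0,10,20],-0.01],[0,[0,22,36],-0.02],[0,[-1,38,52],-0.03],[0,[-1,58,64],-0.04],[0,[-2,80,72],-0.05],[0,[-2,104,72],-0.06],[0,[-3,130,72],-0.07],[0,[-3,156,72],-0.08],[0,[-4,182,72],-0.09],[0,[-4,207,72],-0.09],[0,[-5,231,72],-0.09],[0,[-5,253,72],-0.09],[0,[-5,272,72],-0.09],[0,[-5,287,72],-0.09],[0,[-5,297,72],-0.09],[0,[-5,303,72],-0.09],[0,[-5,305,72],-0.09],[0,[-5,305,72],-0.09],[0,[-5,305,72],-0.09]]'

```text
time_s: 6.7
ee_pos: [424.2, -4.0, 152.0]
ee_rot: [4.4, 90.0, -93.8]
force: [-0.0, 0.4, -1.1]
gripper_width: 13.7
```

```bash
python3 look.py a4 260,90,430,260 170,170,300,300
```

```text
6.8 [424.2  -4.  151.9] [  6.5  90.  -91.8] [ 0.3  0.8 -3.1] 13.5
```

View pics/a4.png

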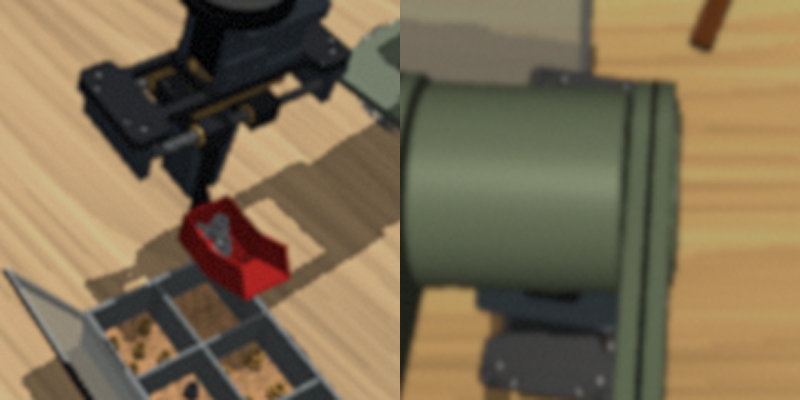

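```bash
cat > tilt.py <<'E'
import sys,cv2,numpy as np
from workcell import env,cams
from h import proj
P=np.array([(-22,s*22,z) for s in(-1,1) for z in(0,34)]+[(20,s*22,0) for s in(-1,1)]+[(63,s*22,25) for s in(-1,1)]+[(48.6,s*22,49.5) for s in(-1,1)]+[(22,s*22,34) for s in(-1,1)],float)
side=lambda s:np.array([(-22,s*22,0),(20,s*22,0),(63,s*22,25),(49,s*22,49.5),(20,s*22,34),(-22,s*22,34)],float)
faces=[side(1),side(-1)]+[np.vstack([side(1)[[i,(i+1)%6]],side(-1)[[(i+1)%6,i]]]) for i in(0,1,5)]
def tow(l,tcp,yaw,th,g=(-48,0,58)):
    d=l-np.array(g);c,s=np.cos(th),np.sin(th)
    x=c*d[:,0]+s*d[:,2];z=-s*d[:,0]+c*d[:,2];cy,sy=np.cos(yaw),np.sin(yaw)
    return np.c_[tcp[0]+cy*x-sy*d[:,1],tcp[1]+sy*x+cy*d[:,1],tcp[2]+8+z]
def estimate(p,tcp,yaw,n="scene",out=None,box=None):
    im=p["img"].astype(int);m=((im[:,:,0]>60)&(im[:,:,0]>2.2*im[:,:,1])&(im[:,:,0]>2.2*im[:,:,2])).astype(np.uint8)
    k,lab,st,_=cv2.connectedComponentsWithStats(m); b=1+np.argmax(st[1:,4]); m=cv2.morphologyEx((lab==b).astype(np.uint8),cv2.MORPH_CLOSE,np.ones((7,7)))
    best=(0,0)
    for th in np.radians(np.arange(-20,110,1)):
        r=np.zeros_like(m)
        for f in faces: cv2.fillPoly(r,[np.round(proj(n,tow(f,tcp,yaw,th),p)).astype(np.int32)],1)
        i=(r&m).sum()/(r|m).sum(); best=max(best,(i,th,))
    lip=tow(np.array([[61.6,0,27.]]),tcp,yaw,best[1])[0]
    print("IoU %.2f tilt %.0f deg"%(best[0],np.degrees(best[1])),"lip",lip.round(0),"pocket-rel",(lip-[432.5,53.6,4]).round(0))
    if out:
        u0,v0,u1,v1=box;f=min(780/(u1-u0),590/(v1-v0));o=cv2.resize(p["img"][v0:v1,u0:u1,::-1],None,fx=f,fy=f,interpolation=cv2.INTER_CUBIC)
        for fa in faces: cv2.polylines(o,[((proj(n,tow(fa,tcp,yaw,best[1]),p)-[u0,v0]+.5)*f).astype(np.int32)],True,(0,255,0),1)
        cv2.imwrite(out,o)
    return best
if __name__=="__main__":
    tag=sys.argv[1];yaw=np.radians(float(sys.argv[2]));p=cams.grab_frame("scene");s=env.state()
    print(s["time_s"],s["ee_pos"].round(1),s["force"].round(1),round(s["gripper_width"],1))
    tcp=np.array(eval(sys.argv[3])) if len(sys.argv)>3 else s["ee_pos"]
    estimate(p,tcp,yaw,out=f"pics/{tag}.png",box=(260,90,430,220))
E
python3 tilt.py b0 81.8 "[424.2,-4,152]"
```

```text
6.85 [424.2  -4.  151.9] [ 0.3  0.7 -0.7] 13.7
IoU 0.73 tilt 4 deg lip [439. 102. 121.] pocket-rel [  7.  48. 117.]
```

View pics/b0.png

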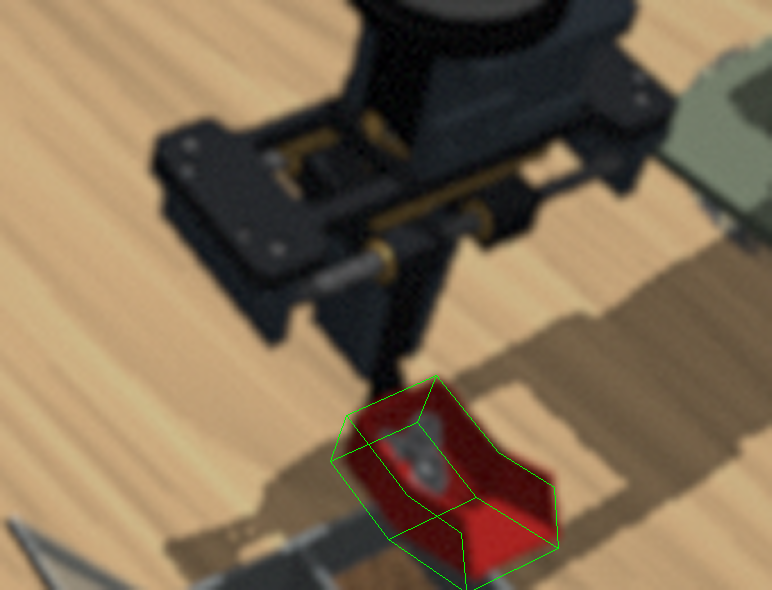

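Emit:
arm_command --deltas '[[0,[0,0,0],0],[0,[0,0,0],0],[0,[0,0,0],0]]' --grip_force 15

```text
time_s: 7.15
ee_pos: [424.2, -3.7, 152.0]
ee_rot: [81.9, 90.0, -16.3]
force: [0.2, -0.3, -2.1]
gripper_width: 13.9
```

```bash
python3 tilt.py b1 81.8 "[424.2,-4,152]"
```

```text
7.2 [424.2  -3.7 152. ] [-0.4  0.3 -1.8] 14.1
IoU 0.73 tilt -3 deg lip [440. 106. 135.] pocket-rel [  8.  52. 131.]
```

Emit:
arm_command --deltas '[[0,[0,0,0],0],[0,[0,0,0],0],[0,[0,0,0],0]]' --grip_force 9

```text
time_s: 7.5
ee_pos: [424.2, -3.6, 152.0]
ee_rot: [108.6, 90.0, 10.5]
force: [-0.4, 0.6, -2.1]
gripper_width: 14.2
```

```bash
python3 tilt.py b2 81.8 "[424.2,-4,152]"
```

```text
7.55 [424.2  -3.6 152. ] [ 0.1  0.7 -0.9] 14.3
IoU 0.73 tilt -3 deg lip [440. 106. 135.] pocket-rel [  8.  52. 131.]
```

Emit:
arm_command --deltas '[[0,[0,0,0],0],[0,[0,0,0],0],[0,[0,0,0],0]]' --grip_force 6

```text
time_s: 7.85
ee_pos: [424.2, -3.6, 152.0]
ee_rot: [88.4, 90.0, -9.8]
force: [0.4, 0.6, -1.7]
gripper_width: 13.7
```

```bash
python3 tilt.py b3 81.8 "[424.2,-4,152]"
```

```text
7.9 [424.2  -3.6 152. ] [-0.1  0.1 -1.4] 14.1
IoU 0.74 tilt -3 deg lip [440. 106. 135.] pocket-rel [  8.  52. 131.]
```

Emit:
arm_command --deltas '[[0,[0,0,0],0],[0,[0,0,0],0],[0,[0,0,0],0]]' --grip_force 4.5

```text
time_s: 8.2
ee_pos: [424.2, -3.6, 152.0]
ee_rot: [78.1, 90.0, -20.1]
force: [-0.3, 0.4, -1.2]
gripper_width: 14.1
```

```bash
python3 tilt.py b4 81.8 "[424.2,-4,152]"
```

```text
8.25 [424.2  -3.6 152. ] [-0.3 -0.4 -1.6] 13.9
IoU 0.75 tilt 16 deg lip [438.  92. 100.] pocket-rel [ 6. 38. 96.]
```

View pics/b4.png

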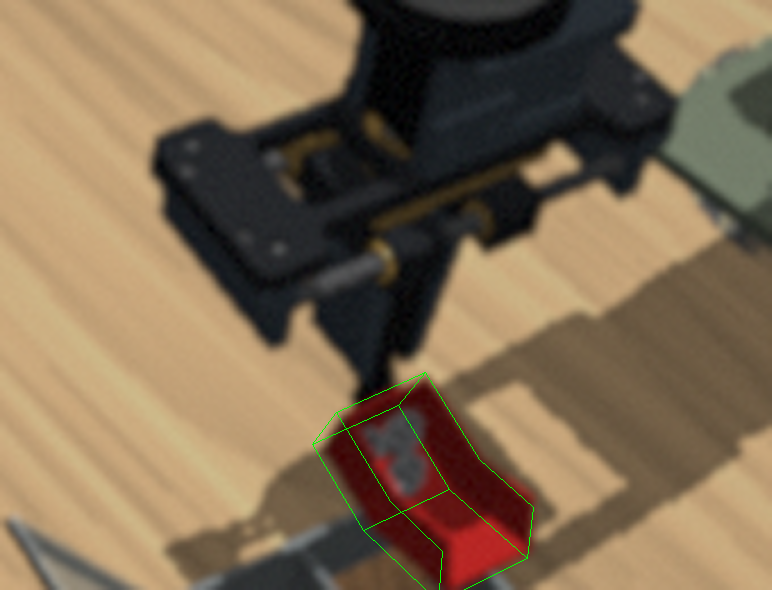

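Emit:
arm_command --deltas '[[0,[0,0,0],0],[0,[0,0,0],0]]' --grip_force 4

```text
time_s: 8.45
ee_pos: [424.2, -3.6, 152.0]
ee_rot: [88.4, 90.0, -9.8]
force: [-0.8, -1.1, -1.3]
gripper_width: 13.9
```

```bash
python3 tilt.py b5 81.8 "[424.2,-4,152]"
```

```text
8.5 [424.2  -3.6 152. ] [ 0.6  0.1 -0.6] 14.0
IoU 0.78 tilt 20 deg lip [437.  87.  93.] pocket-rel [ 5. 34. 89.]
```

Emit:
arm_command --deltas '[[0,[0,0,0],0],[0,[0,0,0],0]]' --grip_force 3.5

```text
time_s: 8.7
ee_pos: [424.2, -3.6, 152.0]
ee_rot: [84.9, 90.0, -13.3]
force: [0.0, -0.5, -0.8]
gripper_width: 13.9
```

```bash
python3 tilt.py b6 81.8 "[424.2,-4,152]"
```

```text
8.75 [424.2  -3.6 152. ] [-0.2  0.1 -1.7] 13.9
IoU 0.75 tilt 24 deg lip [437.  83.  87.] pocket-rel [ 4. 29. 83.]
```

View pics/b6.png

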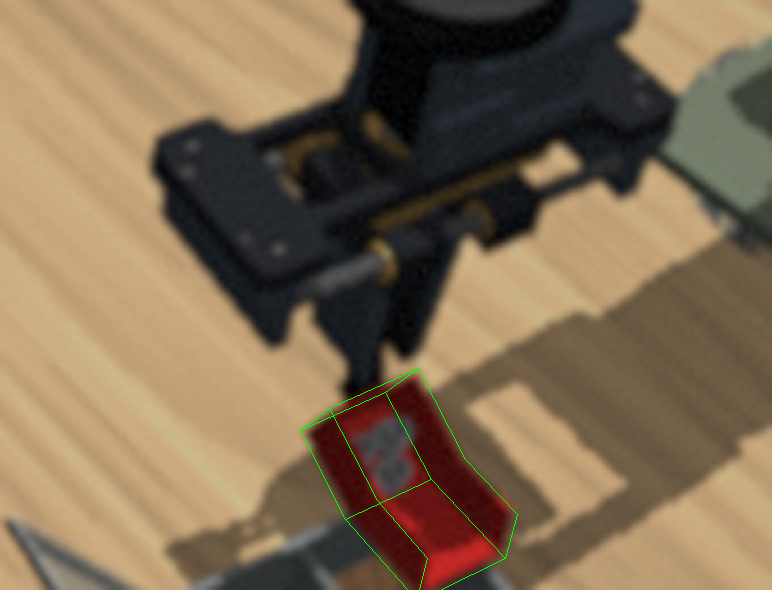

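Emit:
arm_command --deltas '[[0,[0,0,0],0],[0,[0,0,0],0],[0,[0,0,0],0]]' --grip_force 3

```text
time_s: 9.05
ee_pos: [424.2, -3.6, 152.0]
ee_rot: [75.4, 90.0, -22.8]
force: [-0.2, 0.5, -2.2]
gripper_width: 13.9
```

```bash
python3 tilt.py b7 81.8 "[424.2,-4,152]"
```

```text
9.1 [424.2  -3.6 152. ] [ 0.4 -0.5 -1.6] 14.0
IoU 0.71 tilt 37 deg lip [434.  64.  69.] pocket-rel [ 2. 11. 65.]
```

Emit:
arm_command --deltas '[[0,[0,0,0],0],[0,[0,0,0],0],[0,[0,0,0],0]]'

```text
time_s: 9.4
ee_pos: [424.2, -3.6, 152.0]
ee_rot: [94.7, 90.0, -3.5]
force: [0.3, 0.3, -1.9]
gripper_width: 14.2
```

```bash
python3 tilt.py b8 81.8 "[424.2,-4,152]"
```

```text
9.45 [424.2  -3.6 152. ] [ 0.3 -0.1 -0.9] 14.1
IoU 0.72 tilt 37 deg lip [434.  64.  69.] pocket-rel [ 2. 11. 65.]
```

View pics/b8.png

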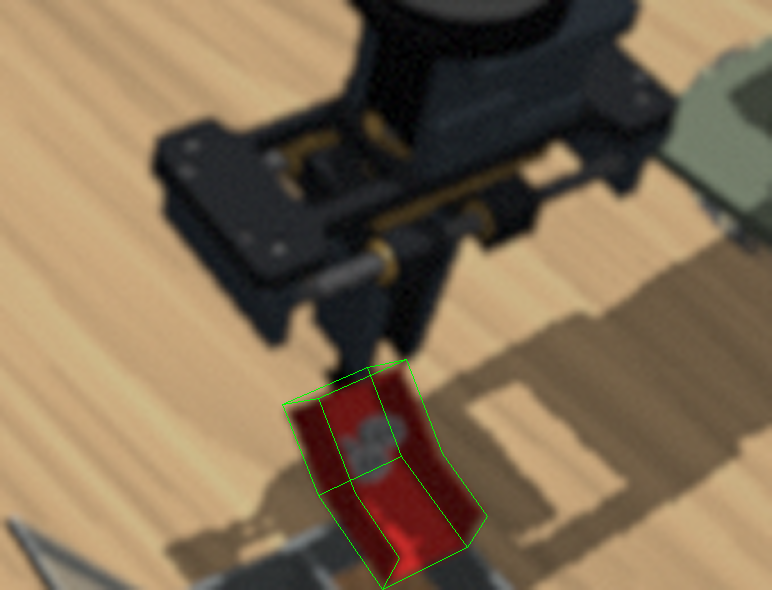

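Emit:
arm_command --deltas '[[0,[0,0,0],0],[0,[0,0,-4],0],[0,[0.5,4,-6],0],[0,[1,8,-8],0],[0,[1.5,12,-10],0],[0,[2,15,-12],0],[0,[2,16,-16],0],[0,[2,16,-20],0],[0,[2,16,-20],0]]' --grip_force 5

```text
time_s: 10.35
ee_pos: [425.6, 12.4, 131.3]
ee_rot: [-78.3, 89.9, -176.4]
force: [0.5, -0.1, -1.5]
gripper_width: 14.1
```

```bash
sed -i 's/box=(260,90,430,220)/box=(250,110,430,250)/' tilt.py; python3 tilt.py b9 81.8 "[426.2,12,132]"
```

```text
10.4 [425.9  12.3 131.6] [ 0.4  1.  -1.6] 14.0
IoU 0.71 tilt 36 deg lip [436.  82.  50.] pocket-rel [ 4. 28. 46.]
```

View pics/b9.png

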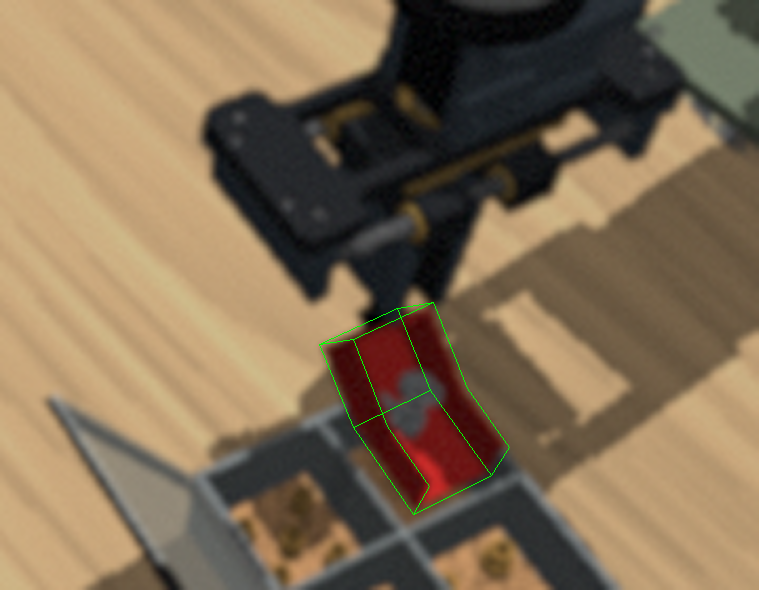

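Emit:
arm_command --deltas '[[0,[-3,0,0],0],[0,[-6,1,0],0],[0,[-6,1,-3],0],[0,[-6,1,-6],0],[0,[-6,1,-9],0],[0,[-6,1,-9],0]]' --grip_force 5

```text
time_s: 11.0
ee_pos: [420.4, 13.5, 122.8]
ee_rot: [129.1, 90.0, 30.9]
force: [-0.2, -0.0, -1.2]
gripper_width: 14.1
```

```bash
python3 tilt.py b10 81.8 "[420,13,123]"
```

```text
11.05 [420.3  13.5 122.8] [ 0.7 -0.1 -0.1] 14.4
IoU 0.71 tilt 33 deg lip [431.  87.  45.] pocket-rel [-2. 34. 41.]
```

View pics/b10.png

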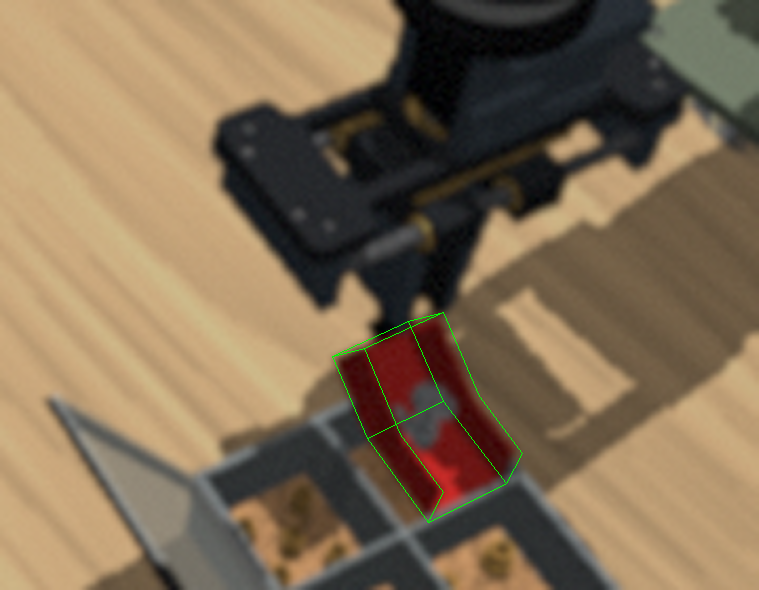

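Emit:
arm_command --deltas '[[0,[0,0,6],0],[0,[-1,-5,6],0],[0,[-1.5,-10,6],0],[0,[-1.5,-11,2],0],[0,[-1.5,-11,-1],0],[0,[-1.5,-11,-1],0]]' --grip_force 5

```text
time_s: 11.65
ee_pos: [418.7, 2.3, 121.6]
ee_rot: [159.5, 90.0, 61.3]
force: [1.1, 0.6, -1.1]
gripper_width: 13.8
```

```bash
python3 tilt.py b11 81.8 "[418.5,2,122]"
```

```text
11.7 [418.5   2.4 121.6] [-0.8 -0.3 -1.1] 14.0
IoU 0.76 tilt 26 deg lip [431.  86.  54.] pocket-rel [-2. 32. 50.]
```

View pics/b11.png

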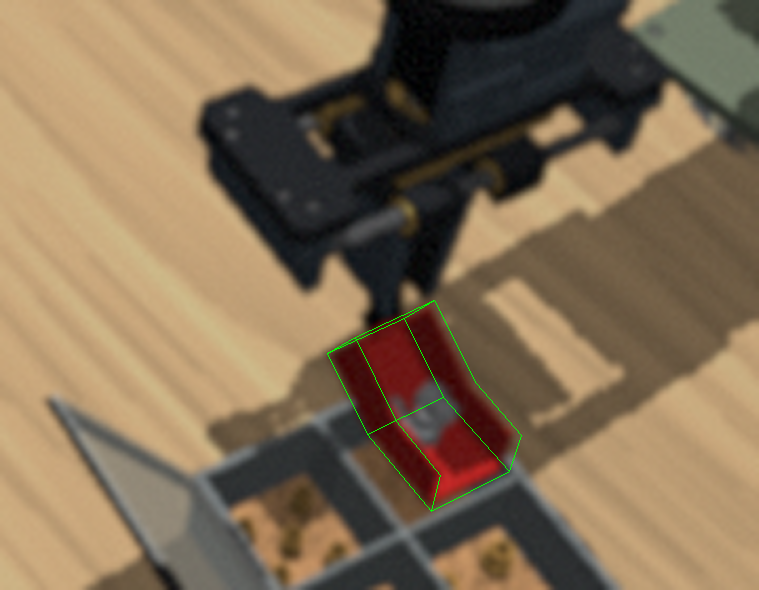

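Emit:
arm_command --deltas '[[0,[0,0,20],0],[0,[0,0,40],0],[0,[0,0,35],0],[0,[0,0,25],0],[0,[0,0,15],0],[0,[0,0,35],0],[0,[0,0,30],0],[0,[0,0,20],0],[0,[0,0,15],0],[0,[0,0,35],0],[0,[0,0,35],0]]' --grip_force 3

```text
time_s: 12.8
ee_pos: [419.4, 2.4, 157.0]
ee_rot: [97.2, 89.9, -1.0]
force: [0.8, 0.2, -0.6]
gripper_width: 14.3
```

```bash
python3 tilt.py b12 81.8
```

```text
12.85 [418.9   2.4 156.4] [ 0.4 -0.7 -1.1] 14.0
IoU 0.66 tilt 47 deg lip [426.  54.  63.] pocket-rel [-6.  0. 59.]
```

View pics/b12.png

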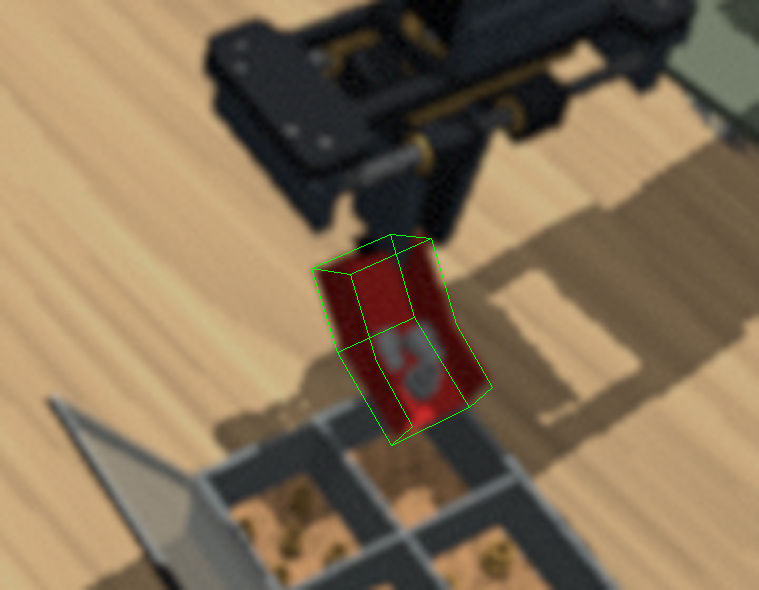

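Emit:
arm_command --deltas '[[0,[0,0,-6],0],[0,[0,0,-10],0],[0,[0,0,-12],0],[0,[0,0,10],0],[0,[0,0,6],0],[0,[0,0,-2],0],[0,[0,0,-10],0],[0,[0,0,-12],0],[0,[0,0,10],0],[0,[0,0,4],0],[0,[0,0,-6],0],[0,[0,0,-10],0],[0,[0,0,-10],0]]' --grip_force 3

```text
time_s: 14.15
ee_pos: [417.3, 2.4, 145.2]
ee_rot: [-82.7, 89.8, 179.1]
force: [0.4, 0.3, -1.4]
gripper_width: 13.7
```

```bash
python3 tilt.py b13 81.8
```

```text
14.2 [417.9   2.4 145.8] [-0.1 -0.4 -1.4] 13.9
IoU 0.72 tilt 46 deg lip [426.  56.  53.] pocket-rel [-7.  2. 49.]
```

View pics/b13.png

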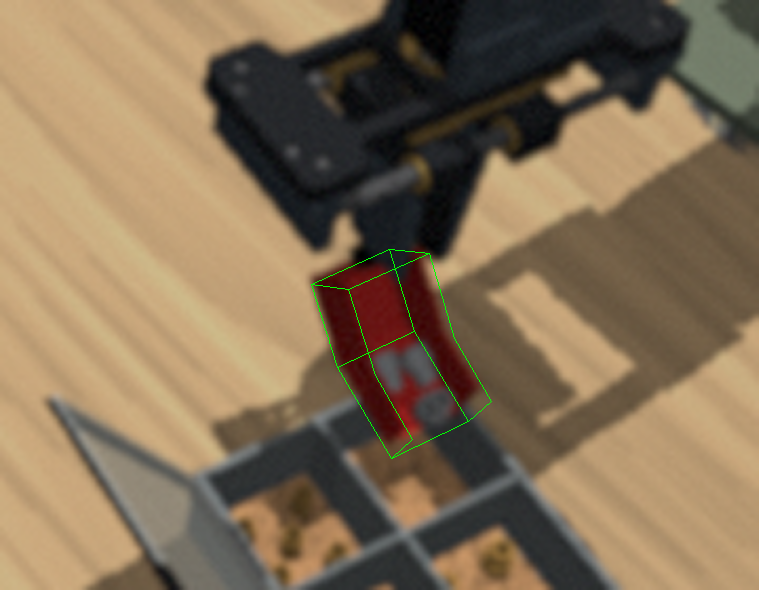

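Emit:
arm_command --deltas '[[0,[0.5,3,0],0],[0,[1,8,0],0],[0,[1.5,13,-2],0],[0,[2,16,-6],0],[0,[2,17,-11],0],[0,[2,17,-16],0],[0,[2,17,-18],0],[0,[2,17,-18],0]]' --grip_force 5

```text
time_s: 15.0
ee_pos: [420.7, 19.3, 128.9]
ee_rot: [73.2, 90.0, -25.0]
force: [-0.2, -0.6, 1.1]
gripper_width: 13.9
```

```bash
python3 tilt.py b14 81.8
```

```text
15.05 [420.7  19.3 128.9] [ 0.1 -0.1  0.5] 14.1
IoU 0.68 tilt 49 deg lip [428.  67.  34.] pocket-rel [-5. 14. 30.]
```

View pics/b14.png

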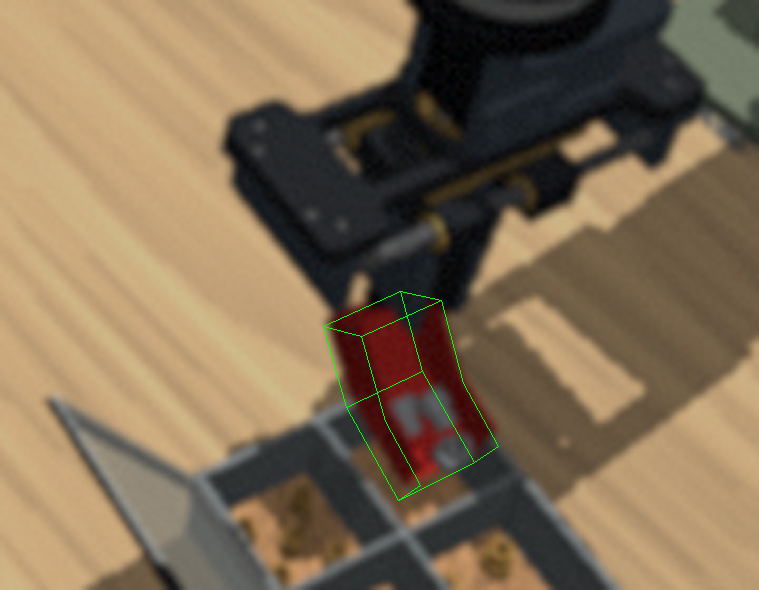

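Emit:
arm_command --deltas '[[0,[0,0,6],0],[0,[1.5,0,10],0],[0,[3,0,12],0],[0,[4,0,12],0],[0,[4,0,12],0]]' --grip_force 5

```text
time_s: 15.55
ee_pos: [424.8, 19.4, 141.0]
ee_rot: [100.8, 90.0, 2.6]
force: [-0.5, -0.4, -1.5]
gripper_width: 13.5
```

```bash
python3 tilt.py b15 81.8
```

```text
15.6 [424.6  19.4 140.8] [ 0.3 -0.1 -1.1] 14.0
IoU 0.72 tilt 49 deg lip [432.  67.  46.] pocket-rel [-1. 14. 42.]
```

View pics/b15.png

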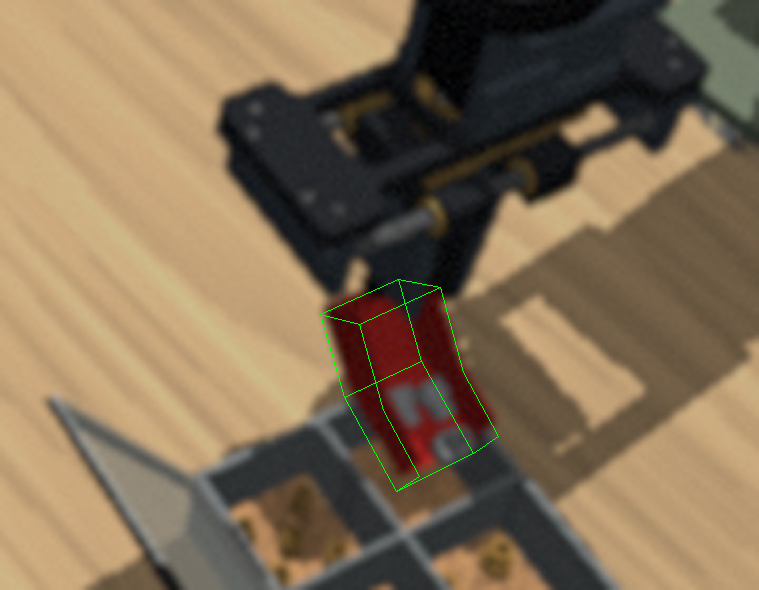

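```bash
cat > zoom.py <<'E'
import sys,cv2,numpy as np
from workcell import env,cams
n,tag,b=sys.argv[1],sys.argv[2],tuple(map(int,sys.argv[3].split(",")))
p=cams.grab_frame(n);np.savez(f"pics/{tag}.npz",**{k:p[k] for k in("img","K","rvec","tvec")})
c=p["img"][b[1]:b[3],b[0]:b[2],::-1];f=min(780/c.shape[1],590/c.shape[0]);cv2.imwrite(f"pics/{tag}.png",cv2.resize(c,None,fx=f,fy=f,interpolation=cv2.INTER_LANCZOS4))
s=env.state();print(f,s["time_s"],s["ee_pos"].round(1),s["force"].round(1),round(s["gripper_width"],1))
E
python3 zoom.py scene z1 315,170,395,240
```

```text
8.428571428571429 15.65 [424.5  19.4 140.8] [-0.1  0.3 -1.6] 13.9
```

View pics/z1.png

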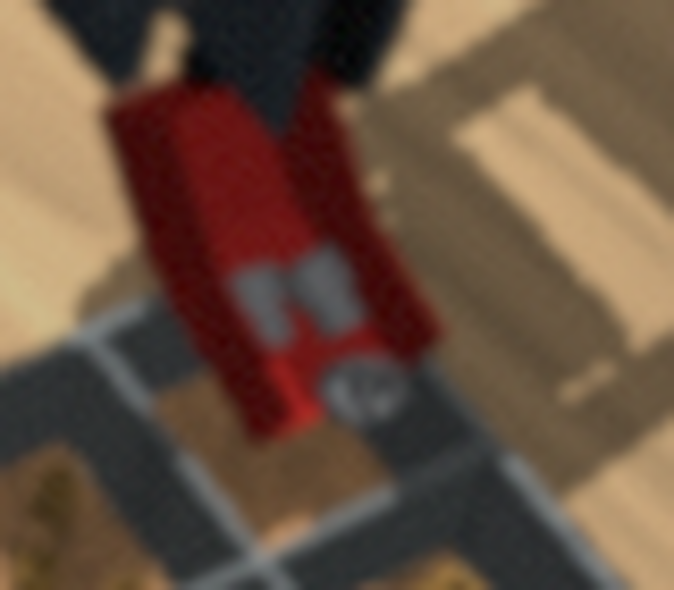

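Emit:
arm_command --deltas '[[0,[3,2,0],0],[0,[5,6,0],0],[0,[7,10,0],0],[0,[8,13,-2],0],[0,[8,13,-6],0],[0,[8,13,-10],0],[0,[8,13,-12],0],[0,[8,13,-12],0]]' --grip_force 5

```text
time_s: 16.45
ee_pos: [432.3, 32.3, 128.5]
ee_rot: [-75.9, 89.9, -174.1]
force: [-0.0, -0.3, -2.2]
gripper_width: 14.1
```

```bash
python3 zoom.py scene z2 315,170,395,240
```

```text
8.428571428571429 16.5 [432.5  32.3 128.7] [ 0.6  0.2 -1.5] 14.1
```

View pics/z2.png

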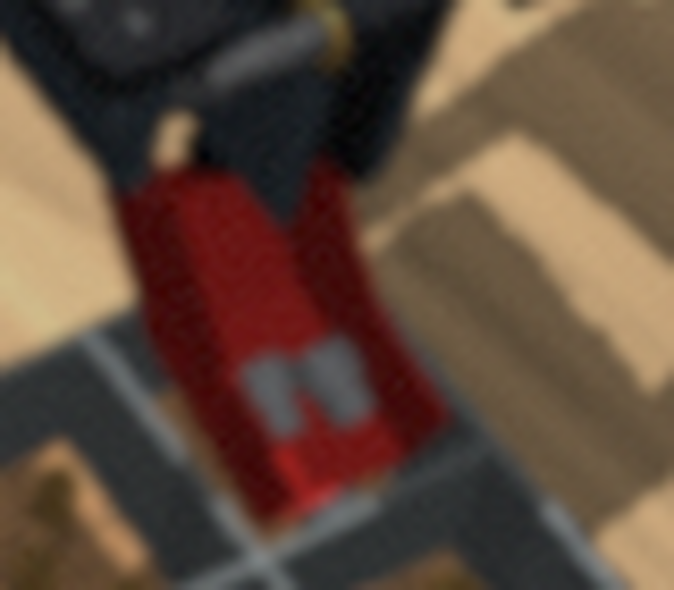

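Emit:
arm_command --deltas '[[0,[0.5,3,0],0],[0,[1,6,0],0],[0,[1.3,9,0],0],[0,[1.7,12,0],0],[0,[2,15,0],0],[0,[2.5,18,1],0],[0,[3,21,2],0],[0,[3,21,2],0]]' --grip_force 3

```text
time_s: 17.3
ee_pos: [435.8, 53.9, 131.1]
ee_rot: [134.4, 90.0, 36.3]
force: [0.5, 0.1, -1.2]
gripper_width: 14.0
```

```bash
python3 zoom.py scene z3 315,170,395,240
```

```text
8.428571428571429 17.35 [435.7  53.7 131. ] [ 1.2 -0.1 -1. ] 14.1
```

View pics/z3.png

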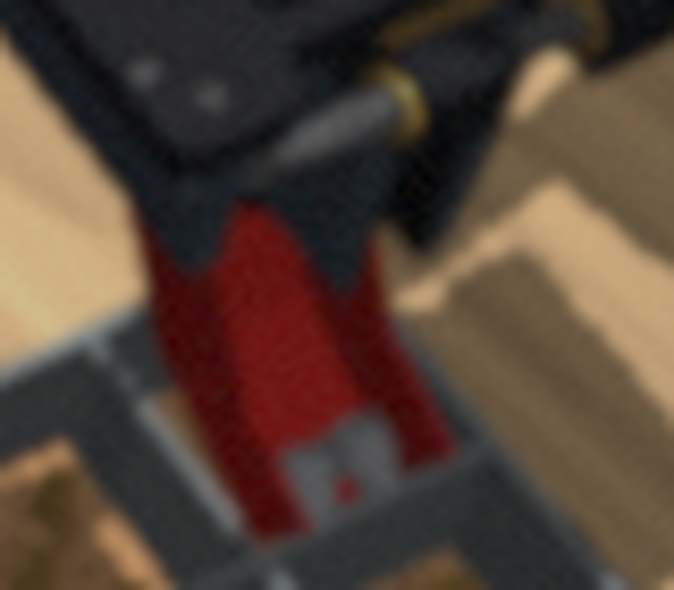

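Emit:
arm_command --deltas '[[0,[0.5,4,1],0],[0,[1,8,1],0],[0,[1.7,12,2],0],[0,[1.7,12,2],0]]' --grip_force 3

```text
time_s: 17.75
ee_pos: [437.6, 65.9, 133.1]
ee_rot: [125.9, 90.0, 27.7]
force: [0.3, -0.6, -0.3]
gripper_width: 14.1
```

Emit:
arm_command --deltas '[[0,[0,0,0],0],[0,[-0.5,-5,3],0],[0,[-1.5,-11,6],0],[0,[-2.5,-18,9],0],[0,[-3,-22,10],0],[0,[-3,-22,10],0]]' --grip_force 30

```text
time_s: 18.35
ee_pos: [434.4, 42.7, 143.3]
ee_rot: [98.5, 90.0, 0.2]
force: [0.1, 0.4, -1.8]
gripper_width: 13.5
```

```bash
python3 zoom.py scene z4 315,160,395,230
```

```text
8.428571428571429 18.4 [434.4  43.  143.2] [ 0.7 -0.6 -1.6] 13.9
```

View pics/z4.png

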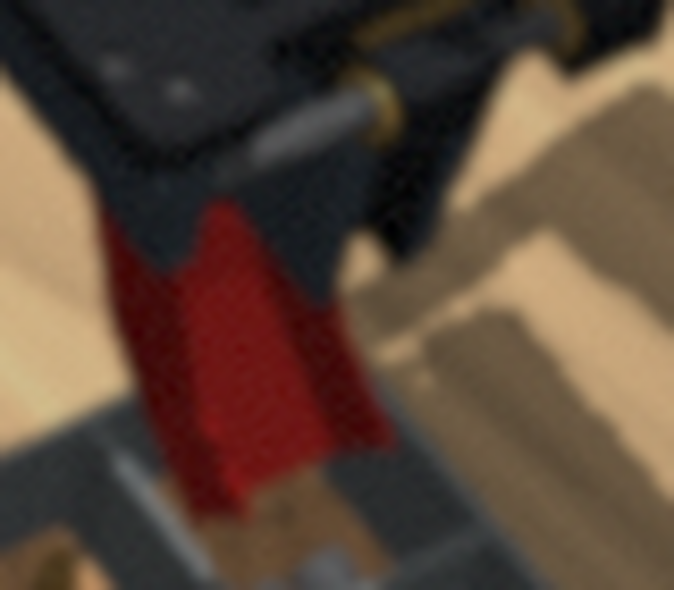

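Emit:
arm_command --deltas '[[0,[0,0,15],0],[0,[0,0,40],0],[0,[0,-10,60],0],[0,[0,-35,70],0],[0,[0,-70,70],0],[0,[0,-110,70],0],[0,[0,-150,60],0],[0,[0,-190,40],0],[0,[0,-215,20],0],[0,[0,-220,10],0],[0,[0,-220,10],0]]'

```text
time_s: 19.5
ee_pos: [433.3, -176.4, 151.5]
ee_rot: [-113.0, 89.8, 148.7]
force: [-0.4, 0.9, -1.0]
gripper_width: 13.9
```

```bash
python3 look.py c1 220,80,360,240 120,180,330,300
```

```text
19.6 [ 434.6 -175.7  153.2] [172.8  90.   74.6] [ 0.3  0.  -0.3] 13.5
```

View pics/c1.png

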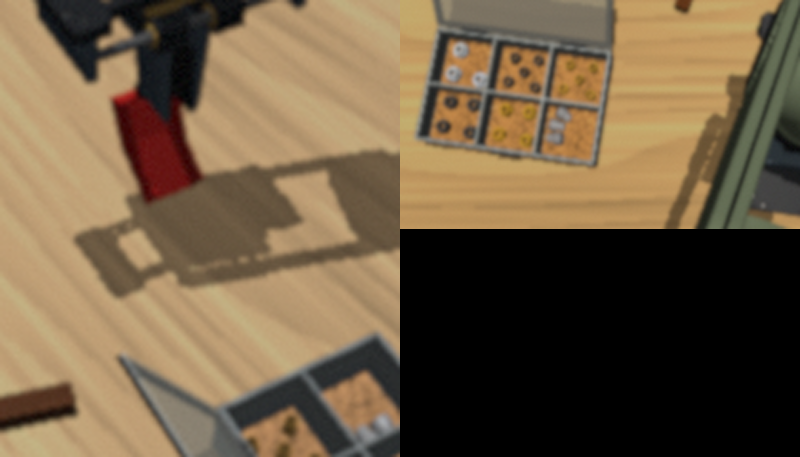

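Emit:
arm_command --deltas '[[0,[0,0,-10],0],[0,[0,0,-22],0],[0,[0,0,-34],0],[0,[0,0,-42],0],[0,[0,0,-46],0],[0,[-1,-7,-48],0],[0,[-2,-14,-49],0],[0,[-3,-20,-50],0],[0,[-4,-29,-54],0],[0,[-5.5,-38,-57],0],[0,[-7,-47,-62],0],[0,[-8,-55,-66],0],[0,[-8,-55,-66],0]]' --grip_force 4

```text
time_s: 20.9
ee_pos: [426.0, -232.5, 86.2]
ee_rot: [-111.8, 90.0, 149.9]
force: [0.6, 0.2, -1.7]
gripper_width: 14.0
```

```bash
python3 look.py c2 200,60,330,190 120,180,400,320; python3 - <<'E'
import cv2,numpy as np
im=np.load("pics/top_c2.npz")["img"][:,:,::-1];cv2.imwrite("pics/c2p.png",cv2.resize(im[220:270,180:240],None,fx=9,fy=9,interpolation=cv2.INTER_CUBIC))
E
```

```text
21.0 [ 425.7 -231.3   86.3] [-124.3   89.9  137.5] [-1.   0.3 -1.5] 14.3
```

View pics/c2.png

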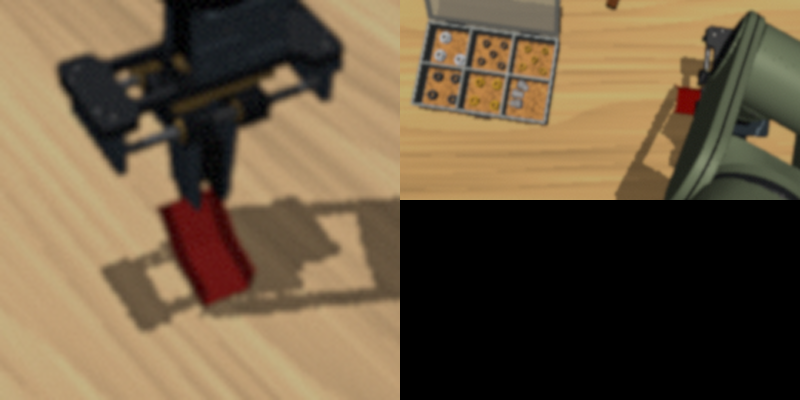

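View pics/c2p.png

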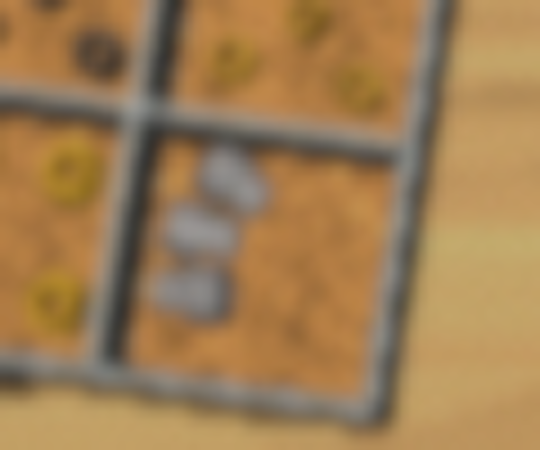

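Emit:
arm_command --deltas '[[0,[-1,-8,-6],0],[0,[-2,-16,-13],0],[0,[-3,-22,-17],0],[0,[-4,-28,-20],0],[0,[-5,-35,-24],0],[0,[-6,-41,-29],0],[0,[-7,-47,-33],0],[0,[-7.5,-52,-37],0],[0,[-7.5,-52,-37],0]]' --grip_force 4

```text
time_s: 21.9
ee_pos: [418.7, -284.1, 49.4]
ee_rot: [-108.3, 90.0, 153.5]
force: [-0.5, 0.1, -1.4]
gripper_width: 14.0
```

```bash
python3 look.py c3 190,50,320,180 250,180,400,320
```

```text
22.0 [ 418.7 -283.6   49.8] [-129.1   90.   132.7] [ 0.5  0.8 -0.5] 14.1
```

View pics/c3.png

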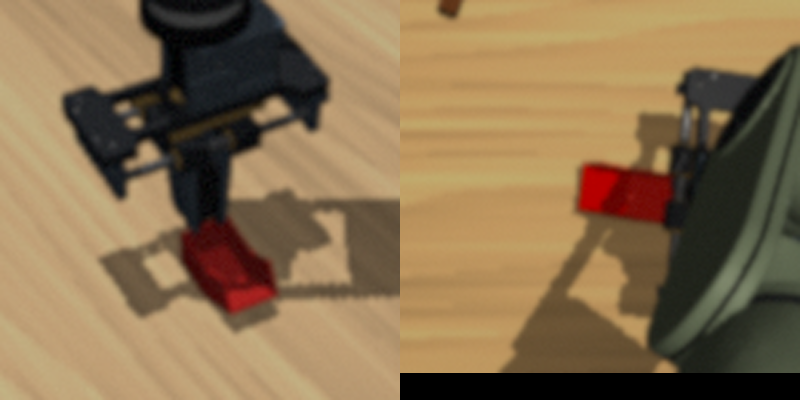

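Emit:
arm_command --deltas '[[0,[0,-1,-1],0],[0,[0,-2,-3],0],[0,[0,-3,-4],0],[0,[0,-3,-4],0],[0,[0,-3,-4],0]]' --grip_force 3

```text
time_s: 22.5
ee_pos: [418.9, -286.6, 45.9]
ee_rot: [103.7, 90.0, 5.6]
force: [0.0, -1.4, -0.1]
gripper_width: 14.3
```

```bash
python3 zoom.py scene z5 225,90,305,160
```

```text
8.428571428571429 22.55 [ 418.9 -286.6   45.9] [ 1.6  0.6 -1.7] 13.9
```

View pics/z5.png

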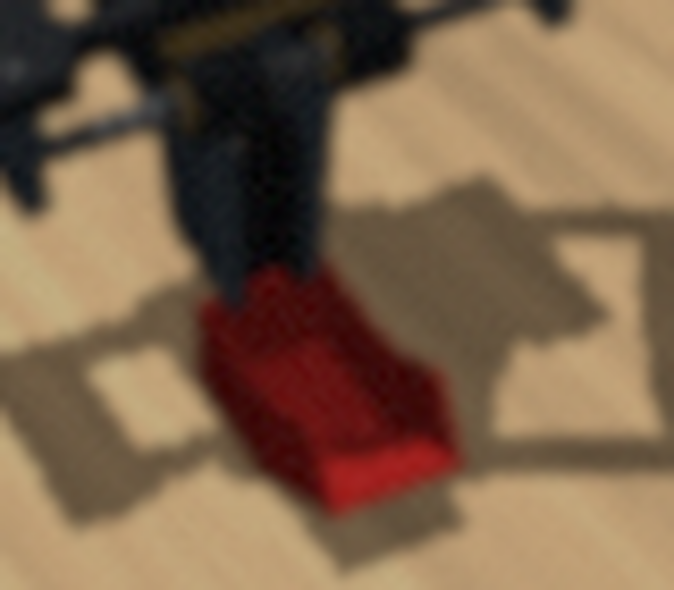

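Emit:
arm_command --deltas '[[0,[0,0,-1],0],[0,[0,0,-2],0],[0.25,[0,0,-2],0],[0.4,[0,0,-2],0],[0.7,[0,0,-2],0],[0.8,[0,0,-2],0],[0.8,[0,0,-2],0],[0.8,[0,0,-2],0],[0.8,[0,0,-2],0]]' --grip_force 5

```text
time_s: 23.45
ee_pos: [418.3, -286.1, 43.5]
ee_rot: [-125.6, 89.9, 136.2]
force: [-0.3, -0.2, -0.1]
gripper_width: 67.2
```

```bash
python3 zoom.py scene z6 225,90,305,160
```

```text
8.428571428571429 23.5 [ 418.3 -286.1   43.4] [ 0.3  0.2 -0.1] 70.9
```

View pics/z6.png

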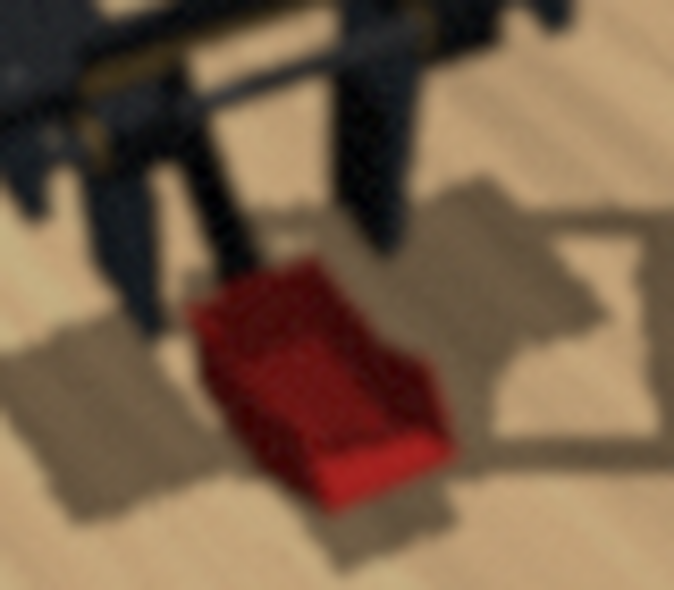

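Emit:
arm_command --deltas '[[1,[0,0,15],0],[1,[0,0,40],0],[1,[0,0,80],0],[1,[0,0,120],0],[1,[0,0,160],0],[1,[0,0,190],0],[0.5,[20,30,195],0],[0.2,[45,70,195],0],[0,[70,110,195],0],[0,[100,150,195],0],[0,[130,190,195],0],[0,[160,230,195],0],[0,[190,270,195],0],[0,[215,310,195],0],[0,[235,345,195],0],[0,[244,370,195],0],[0,[244,374,195],0],[0,[244,374,195],0]]' --grip_force 20

```text
time_s: 25.3
ee_pos: [662.3, 87.9, 238.0]
ee_rot: [-64.1, 89.9, -162.2]
force: [0.3, -0.6, 0.7]
gripper_width: 0.4
```

```bash
python3 look.py d1 190,50,450,330 120,130,420,310;python3 zoom.py scene z7 225,90,305,160
```

```text
25.4 [662.2  86.3 238.7] [ -45.4   89.9 -143.6] [ 0.5 -0.6  0.1] 0.4
8.428571428571429 25.45 [662.3  86.  239. ] [-0.3  0.4  0.1] 0.4
```

View pics/d1.png

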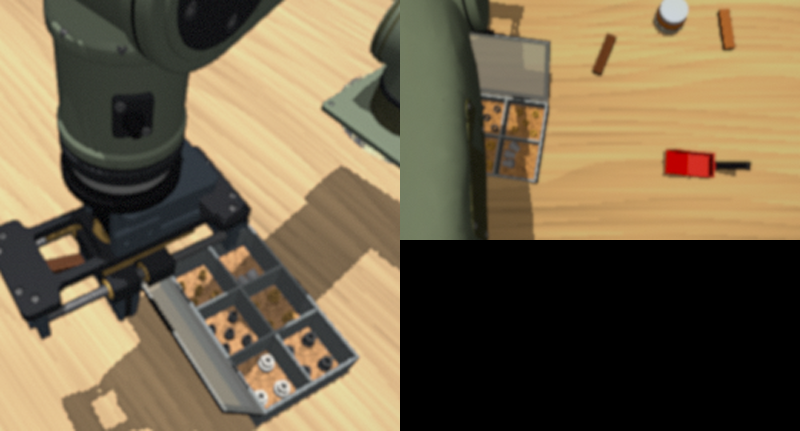

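View pics/z7.png

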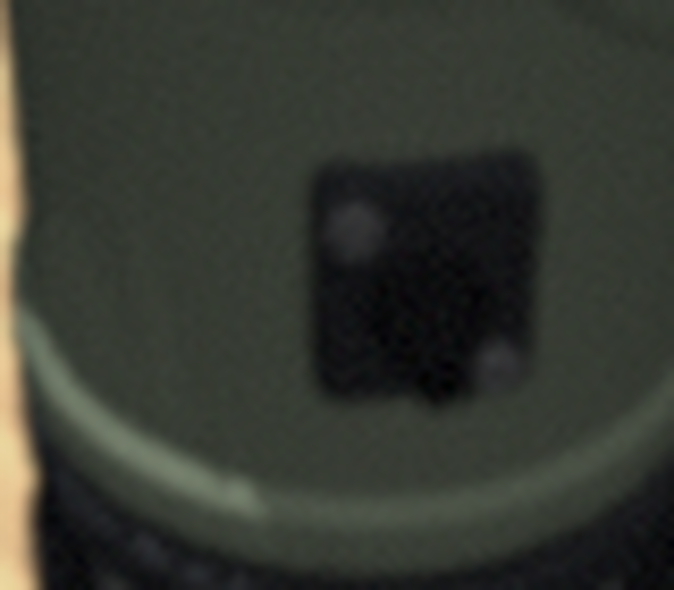

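Emit:
arm_command --deltas '[[0,[0,4,-25],0],[0,[0,8,-50],0],[0,[0,10,-75],0],[0,[0,10,-84],0],[0,[-12,11,-84],0],[0,[-24,12,-84],0],[0,[-36,14,-84],0],[0,[-48,16,-84],0],[0,[-60,18,-84],0],[0,[-72,19,-84],0],[0,[-84,21,-84],0],[0,[-96,23,-84],0],[0,[-108,24,-84],0],[0,[-120,26,-84],0],[0,[-132,28,-84],0],[0,[-144,30,-84],0],[0,[-144,30,-84],0]]'

```text
time_s: 27.15
ee_pos: [516.6, 117.6, 154.9]
ee_rot: [-79.6, 89.9, -177.8]
force: [-0.6, 0.1, -0.2]
gripper_width: 0.5
```

```bash
python3 look.py d2 190,50,450,330 120,130,420,310
```

```text
27.25 [518.3 117.5 155. ] [ -79.5   90.  -177.7] [-1.1  0.1  0.3] 0.5
```

View pics/d2.png

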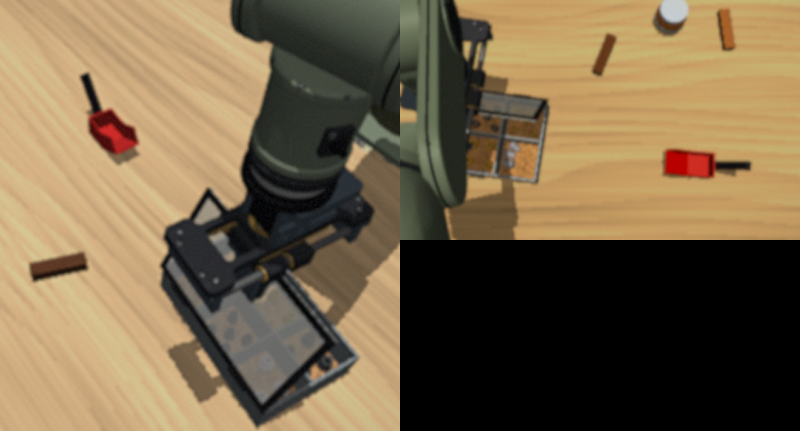

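Emit:
arm_command --deltas '[[0,[-10,1,-2],0],[0,[-19,3,-5],0],[0,[-27,4,-11],0],[0,[-35,5,-18],0],[0,[-42,6,-26],0],[0,[-49,7,-34],0],[0,[-54,8,-43],0],[0,[-59,8,-53],0],[0,[-62,9,-63],0],[0,[-65,9,-73],0],[0,[-66,9,-81],0],[0,[-67,9,-87],0],[0,[-67,9,-87],0]]'

```text
time_s: 28.55
ee_pos: [451.3, 126.2, 67.0]
ee_rot: [-61.6, 89.9, -159.7]
force: [-0.3, -0.0, -0.9]
gripper_width: 0.4
```

Emit:
arm_command --deltas '[[0,[0,0,-1],0],[0,[0,0,-2],0],[0,[0,0,-3],0]]'

```text
time_s: 28.85
ee_pos: [452.3, 126.4, 65.7]
ee_rot: [105.2, 89.9, 7.0]
force: [-3.6, -1.2, 12.4]
gripper_width: 0.5
```

```bash
python3 look.py d3 190,50,450,330 120,130,420,310
```

```text
28.95 [452.3 126.4  65.7] [105.9  89.9   7.7] [-1.5 -0.6  4.4] 0.4
```

View pics/d3.png

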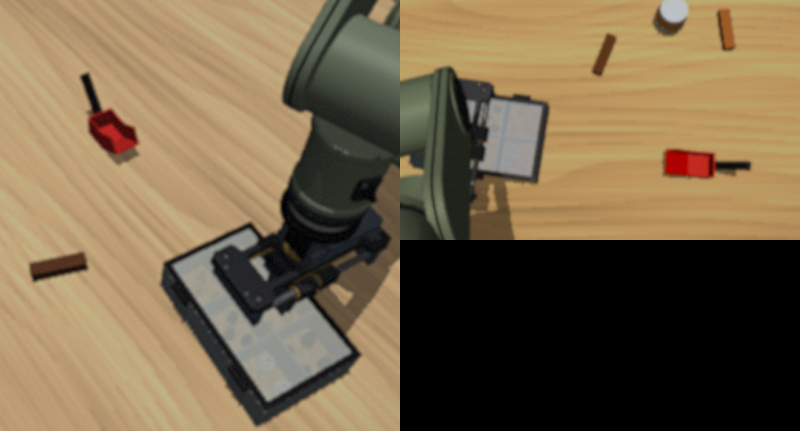

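Emit:
arm_command --deltas '[[0,[0,0,-1],0],[0,[0,0,-2],0],[0,[0,0,-2],0]]'

```text
time_s: 29.25
ee_pos: [452.3, 126.4, 65.6]
ee_rot: [108.5, 89.9, 10.3]
force: [-5.5, -1.5, 20.9]
gripper_width: 0.0
```

Emit:
arm_command --deltas '[[0,[0,0,10],0],[0,[0,0,30],0],[0,[0,0,70],0],[0,[0,0,110],0],[0,[0,0,150],0],[0,[0,30,180],0],[0,[0,70,180],0],[0,[0,110,180],0],[0,[0,150,180],0],[0,[0,190,180],0],[0,[0,220,180],0],[0,[0,240,180],0],[0,[0,240,180],0],[0,[0,240,180],0],[0,[0,240,180],0]]'

```text
time_s: 30.75
ee_pos: [452.0, 365.1, 243.1]
ee_rot: [9.9, 90.0, -88.3]
force: [-0.4, 0.2, -0.7]
gripper_width: 0.4
```

```bash
python3 look.py e1 190,50,450,330 120,130,420,310; python3 zoom.py scene e2 225,70,305,140;  python3 zoom.py top e3 150,190,270,290
```

```text
30.85 [452.  365.2 243.2] [ 49.3  90.  -48.9] [ 0.1  0.7 -0.1] 0.6
8.428571428571429 30.9 [452.1 365.3 243.3] [ 0.7 -0.3  0.3] 0.2
5.9 30.95 [452.1 365.5 243.3] [-0.1 -0.6  0.2] 0.2
```

View pics/e1.png

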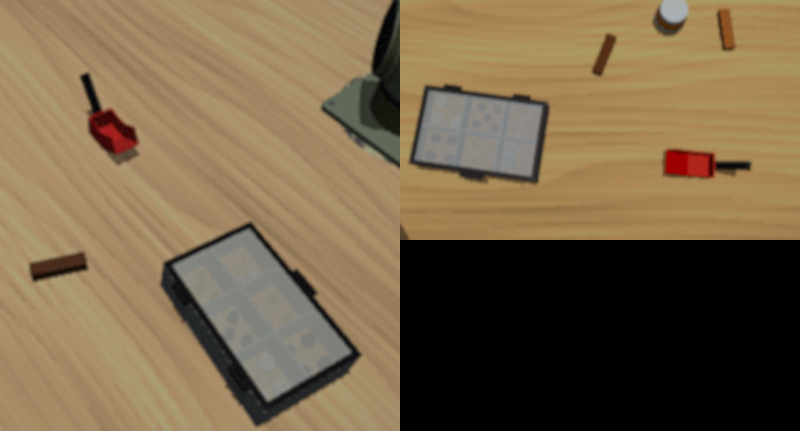

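View pics/e2.png

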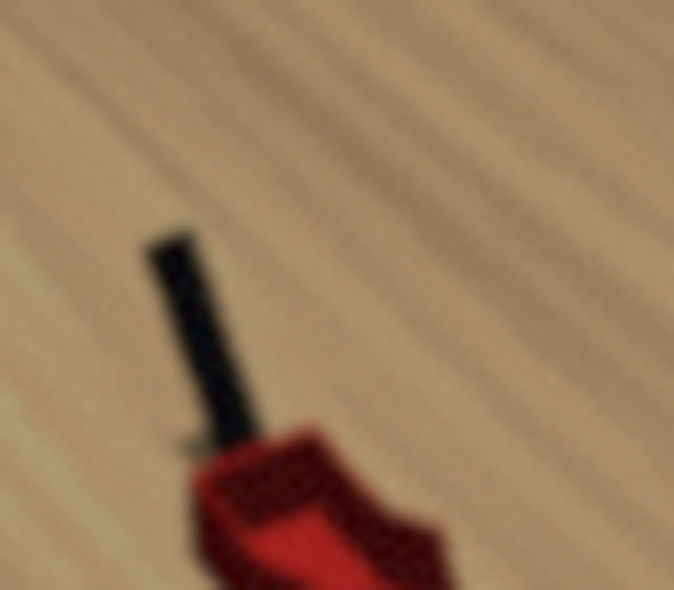

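View pics/e3.png

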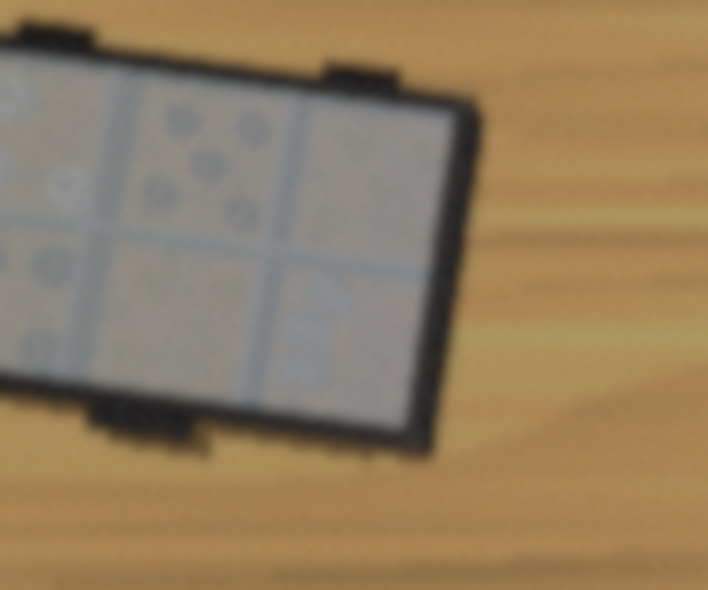

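Lid is flat on the case and the three bushings show through it in the right pocket. The scoop stands upright, and nothing else has moved. Handing in.

```bash
python3 -c "
from workcell import env
print(env.job_done())"
```

```text
the job is handed in; nothing more can be done
None
```

I put all three bushings in the pocket that was empty, stood the scoop back up and let go, and shut the lid. I handed the job in at about 31 s of the 64 s limit; no verdict is reported.

- **Pour:** The arm cannot tilt the tool, so I carried the scoop by its handle. I then eased the grip so the cup swung nose-down with its lip over the pocket. It reached about 47° with the lip about 13 mm above the walls. To empty the last two bushings, I steepened the scoop by pushing its lip against the far divider.
- **Setting down:** I pivoted the scoop back to level against the bench on the −y side, about 250 mm from the case wall, and opened the fingers. I then pushed the lid over from behind and pressed it shut.

**Last checks:**
- **Bushings:** The top camera showed all three in the right pocket, both before shutting the lid and through it afterwards.
- **Scoop:** It looked upright and free of the gripper in both cameras.
- **Lid:** It lies flat, and the fingertips stopped on it at about 55 mm with about 21 N of reaction.
- **Bystanders:** The polish jar and pen blanks showed no visible movement.
- **Robot:** The gripper is about 240 mm up and clear of everything.

**Problems and limits:**
- **Contact while positioning:** My fitted scoop positions ended up to about 7 mm off because the handle slipped a little in the grip. The scoop touched the case walls two or three times before I corrected from the pictures.
- **Judged by eye:** I judged the scoop's final angle and the lid angle from the pictures and did not measure them. The lid's force reading is a further sign that it is shut.

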